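Change the desiccant and seal the dry pot

ROBOT

A 6-joint arm with a two-finger parallel gripper is mounted at the origin on the work surface. World frame = base frame: x ahead of the robot, y to its left, z up, the work surface at z = 0. Lengths are in m, angles in rad, forces in N, time in s.
With the tool pointing down it reaches from about 0.35 to 1 m from the base axis. Payload 7.1 kg.
Tool frame: the origin (TCP) lies at the centre of the arm's flange, where the gripper is bolted on; the fingertips stand nose_length ahead of it and the grasp point (between the pads) lies 155 mm ahead of it (nose_length is the distance from the TCP to the fingertips, in m); z points along the fingers, x is the direction in which the jaws open and shut, and the axes are right-handed (so a half turn about z gives the same grasp; the last joint's range is limited). The gripper opens to 85 mm and grips with 20 to 120 N. Pads are 22 mm wide; open, the fingers measure 114 mm over their backs; the gripper's body (76 mm by 85 mm) begins 54 mm behind the grasp point. The pads swing forward as they close: fully open they stand 13 mm farther back than shut.
Start: joints at [-0.019, 0.423, 1.63, -0, 1.089, -0.019], TCP at [0.625, 0, 0.405] pointing down, gripper open.
Joint ranges: [-3, 3], [-0.9, 2.11], [0.09, 2.58], [-1.31, 4.45], [0.11, 2.69], [-2.54, 2.54]. Speed limits (rad/s): [2.39, 2.39, 3.01, 3.14, 3.14, 3.14].

INTERFACE

Orientations are given as a rotation vector (axis times angle).
In Python, from bench import * gives the robot as it stands.
- The arm moves only by the tool jog_arm, never from a script. Its argument "targets" is text: rows parted by semicolons, each of 7 numbers parted by spaces: the gripper command: -1 is fully open, 1 is shut, values between are in proportion, then the shift along the tool's x, y, z in cm, then the turn, a rotation vector about the tool's x, y, z in degrees. In form: claw dx dy dz ax ay az; .... A call has 1 to 12 rows; each row shifts and turns the pose as measured when the row begins, along the tool's axes as they then stand; what a row does not reach is not made up. A row lasts 1/8 s, in which the tool goes at most 62.5 mm and 10.7 degrees, less where a joint would pass 70% of its speed; a pose out of reach is approached as far as the arm can. A call is refused whole if a number of a shift passes 6.25 or a number of a turn 10.7, either way. A call with a gripper value outside its range is refused whole. The fingers move at their own pace and stop on an object; "squeeze" is the grip in N (left out, the last holds). Time passes only in rows, so rows that do not move let the fingers close. It gives the time, the measured TCP pose, the force and the opening at its end, in the units of the state.
- sense(): the state, without advancing time (a new reading comes with each control period).
- capture(name): name is "scene" or "side" or "wrist"; returns a dict with "color" (480x640x3 uint8, blue, green, red), "z_map" (480x640 float32, m along the optical axis (not along the pixel's ray), 0 where there is no reading), "vertical_fov" (degrees; the focal length in pixels is half the picture's height over the tangent of half this angle, whatever the lens; pixels are square), "cx", "cy" (the principal point, pixels), "R" (3x3) and "t" (3): a world point X has camera coordinates R X + t; the wrist camera has in their place "mount" (4x4, takes a point from camera to tool coordinates, whose origin is the TCP and whose axes are the tool frame's). Camera axes: x right, y down, z forward; pixel columns grow to the right and rows downward; lengths in m; the calibration is good to about 2 mm. A picture is of the moment at which its call begins: read the wrist's pose just before it.
- finish_job(): hands the job in, once; it reports no verdict.
The state is a dict: "clock": time; "joint_positions": joint angles; "qvel": joint speeds; "joint_efforts": joint torques, N m; "ee_pos": TCP position; "orientation": TCP orientation; "ft_force": force on the tool from outside, world axes, zero at the start; "wrist_torque": the same for the moment, N m; "gripper_width": finger opening in m.
Only numpy, scipy, OpenCV 4.12 (cv2) and the standard library are available. Lean on these libraries where they do the work, as an engineer would, in place of code of your own. Each camera call takes 0.05 s, during which the arm holds its last target.

TASK

Change the desiccant in the dry pot: open its vent, take out the used cartridge and stand it in the shallow tray, stand every fresh cartridge from the bench upright inside the pot, and seat the lid flat in the mouth with its two lugs over the marked pointers, the vent being open so that the air can get out. Then turn the lock collar fully to its locked marks, and only after that close the vent fully, and let go. Leave the other things on the bench alone and do not knock any of them over.

Things in the scene. Friction and masses are not known exactly. Their poses are not given: they have to be found in the camera images.
- pot: open round aluminium dry pot fixed to the bench on a 200 mm square plate; origin on its axis at bench height. Inside 140 mm across, 70 mm deep; rim 78 mm above the bench, wall 12 mm. The vent pipe leaves along its +y. Two pointers with a black line stick out below the collar along its +x and -x, to 129 mm from the axis: the locked marks, over which the lid's lugs belong too
- pot_in (a point): centre of the pot's inner floor. Three cartridges fit standing side by side, their centres 40 mm from the axis
- pot_rim (a point): centre of the pot's mouth, at rim height
- collar (a joint): grey lock collar, captive round the pot's mouth, 194 mm across, turning about the pot's axis: 0 = open; grows clockwise seen from above, to the stop at 1.40 = locked, posts over the marks' black lines. Stays where left; needs about 3 N at a post. Its two claws, under the posts, span 40 degrees each, reach in to 77 mm from the axis, 9 to 14 mm above the rim; locked, they cover the lid's lugs
- post_a (a point): one of the collar's two upright round grip posts, 16 mm across, 104 mm from the pot's axis, standing from 14 to 44 mm above the rim; this point is on its axis, 30 mm above the rim. Open, it is 80 degrees anticlockwise of the pot's +x mark (on the vent's side); locked, over that mark
- post_b (a point): the other grip post, straight across, alike; open it is 80 degrees anticlockwise of the pot's -x mark, locked over that mark
- vent (a joint): quarter-turn vent handle beside the pot, turning about a vertical axis: 0 = closed (across the pipe, pointing along the pot's -x), grows clockwise seen from above to 1.571 = open (in line with the pipe, pointing away from the pot, along its +y); stops at both ends. Stays where left; needs about 2 N at the tip
- vent_pivot (a point): on the axis of the vent handle, 155 mm from the pot's axis along its +y, at mid height of the handle, 76 mm above the bench
- vent_tip (a point): point on the handle where it may be gripped, 70 mm from its axis; the handle is a steel bar 15 mm wide, 13 mm high, reaching 90 mm from the axis, with free space under it
- lid: round aluminium lid, 300 g, right side up on the bench; origin at the centre of its underside. A plug 132 mm across and 6 mm deep enters the mouth; a plate 148 mm across, 6 mm thick, then rests on the rim (origin 6 mm below the rim). Two lugs 42 mm wide along its +x and -x reach 84 mm from the centre. On top a black grip bar along its y, 86 mm long, 14 wide, 15 to 45 mm above the origin
- lid_grip (a point): centre of the lid's grip bar, 32 mm above the lid's origin
- used_cartridge: the used desiccant cartridge, of the same shape and size as the fresh ones; it starts standing inside the pot. Origin at the centre of its underside, z up; grip it by the knob
- tray: shallow open grey tray fixed to the bench, 110 mm square outside, walls 5 mm thick and 18 mm high; origin at the centre of its underside
- tray_in (a point): centre of the tray's inner floor, 5 mm above the bench
- cartridge_a: fresh desiccant cartridge, white plastic: ribbed round body 52 mm across and 36 tall with a plain knob 24 mm across on top, its flat top 60 mm above the foot; about 140 g; stands upright on the bench, not always present; origin at the centre of its underside, z up. Grip it by the knob (centre 48 mm above the origin)
- cartridge_b: fresh desiccant cartridge, white plastic: ribbed round body 52 mm across and 36 tall with a plain knob 24 mm across on top, its flat top 60 mm above the foot; about 140 g; stands upright on the bench, not always present; origin at the centre of its underside, z up. Grip it by the knob (centre 48 mm above the origin)
- cartridge_c: fresh desiccant cartridge, white plastic: ribbed round body 52 mm across and 36 tall with a plain knob 24 mm across on top, its flat top 60 mm above the foot; about 140 g; stands upright on the bench, not always present; origin at the centre of its underside, z up. Grip it by the knob (centre 48 mm above the origin)
- glue_bottle: bystander: white round bottle, 44 mm across, 110 tall, standing on the right; leave it alone
- lube_jar: bystander: low white jar with a green cap, 52 mm across, 60 tall; leave it alone
- deburr: bystander: blue-handled screwdriver-like hand tool, 160 mm, lying; leave it alone
- scraper: bystander: blue-handled scraper, 190 mm, lying; leave it alone
- test_print: bystander: small green printed test piece, 50 x 20 x 42 mm; leave it alone
Things that resemble listed ones, but are neither listed nor needed, are in the scene too. Leave any brown look-alike of the cartridge_b alone. Leave any pink look-alike of the used_cartridge alone.

How it is judged:
By the outcome, as a careful person would: the job done as asked, in the order asked, and still so for the second after the job is handed in, with the robot touching nothing.
Of cartridge_a, cartridge_b, cartridge_c only 2 to 3 are there at a start; the rules pass over those that are not, and their reading is None.
At some moment in a run one of cartridge_a, cartridge_b, cartridge_c, lid may be knocked a few centimetres aside while the robot is not near it.
Once in a run the grip may slacken for a moment while it holds something.
It also fails if it takes over 210 s, if anything falls off the work surface, if the arm or the gripper's body presses on something with over 40 N, if the wrist force passes 120 N, or if a joint passes its speed limit or range.

## Working session

There is one attempt and no reset: what is moved stays moved. The work goes in short steps, Python scripts to look and compute and a tool call to move; the robot and the scene stay as the last step left them, time stands still between calls to the robot, and variables do not carry over. Pictures are saved under pics/ and viewed, and the job is handed in when it is done.

Besides the shell and the picture viewer there is one more tool, called by a JSON object that holds its "api" and its "payload", one argument or row to a line. jog_arm: Moves the arm, as the interface text tells. Its arguments: {"type":"object","properties":{"targets":{"type":"string"},"squeeze":{"type":"number"}},"required":["targets"]}

```bash
mkdir -p pics; ls; cat > h.py <<'E'
from bench import *
import numpy as np, cv2
from scipy.spatial.transform import Rotation as Ro
def K(c):
    f=240/np.tan(np.radians(c["vertical_fov"]/2)); return f,c["cx"],c["cy"]
def extr(c,s=None):
    # returns camera->world R,t
    if "R" in c:
        R=np.array(c["R"]);t=np.array(c["t"]); return R.T,-R.T@t
    M=np.array(c["mount"]); Rt=Ro.from_rotvec(s["orientation"]).as_matrix(); p=np.array(s["ee_pos"])
    return Rt@M[:3,:3],Rt@M[:3,3]+p
def ray(c,u,v,z,s=None):
    f,cx,cy=K(c);R,o=extr(c,s)
    d=R@np.array([(u-cx)/f,(v-cy)/f,1]); return o+d*(z-o[2])/d[2]
def cloud(c,s=None):
    f,cx,cy=K(c);R,o=extr(c,s);Z=c["z_map"]
    v,u=np.mgrid[:480,:640]
    P=np.stack([(u-cx)/f*Z,(v-cy)/f*Z,Z],-1)
    W=P@R.T+o; W[Z<=0]=np.nan; return W
def proj(c,X,s=None):
    f,cx,cy=K(c);R,o=extr(c,s); p=R.T@(np.array(X)-o); return np.array([f*p[0]/p[2]+cx,f*p[1]/p[2]+cy])
E
python3 - <<'E'
from h import *
print(sense())
for n in ["scene","side","wrist"]:
    s=sense();c=capture(n);cv2.imwrite(f"pics/{n}0.png",c["color"]);print(n,{k:v for k,v in c.items() if k not in("color","z_map")}, (c["z_map"]>0).mean())
    R,o=extr(c,s);print(o,R[:,2])
E
```

```text
pics
{'clock': 0.0, 'joint_positions': array([-1.89856742e-02,  4.23846383e-01,  1.63069625e+00, -1.11111515e-05,
        1.08860645e+00, -1.89945642e-02]), 'qvel': array([ 1.31815086e-03, -2.07379796e-03, -8.71615719e-04,  3.54792154e-04,
       -4.69072498e-04, -5.35277284e-05]), 'joint_efforts': array([ 6.87376578e-04, -5.57382560e+01, -2.81743366e+01,  7.52266601e-05,
        7.21184188e-03,  1.02962622e-05]), 'ee_pos': array([6.24717386e-01, 3.87826276e-05, 4.03939567e-01]), 'orientation': array([-3.14157199e+00, -2.20697578e-05,  2.44467667e-03]), 'ft_force': array([-0.38402765, -0.33763101,  0.09308503]), 'wrist_torque': array([0.01488914, 0.01375885, 0.04605288]), 'gripper_width': 0.08545067609842738}
scene {'vertical_fov': 42.29761718290866, 'cx': 326.037257507085, 'cy': 233.42617543858984, 'R': array([[ 0.03136085,  0.99949986, -0.00406531],
       [ 0.65534097, -0.02363303, -0.75496337],
       [-0.75468186,  0.02101213, -0.65575436]]), 't': array([ 0.04423278, -0.26304725,  1.87770329])} 0.99603515625
[ 1.58806707 -0.0898818   1.0329009 ] [-0.75468186  0.02101213 -0.65575
[... 228 characters left out ...]
06 , -0.76972887]]), 't': array([-0.52404694,  0.05062963,  1.46749477])} 0.995888671875
[ 0.39849221 -0.9512702   1.16919564] [ 0.08585973  0.6325706  -0.76972887]
wrist {'vertical_fov': 67.57268284376973, 'cx': 316.6225229457833, 'cy': 245.37241246422087, 'mount': array([[ 9.99999446e-01, -9.95574702e-04,  3.41787240e-04,
        -4.89747962e-04],
       [ 8.70333624e-04,  9.64660774e-01,  2.63493516e-01,
        -6.58771572e-02],
       [-5.92036222e-04, -2.63493072e-01,  9.64661107e-01,
         3.02773886e-02],
       [ 0.00000000e+00,  0.00000000e+00,  0.00000000e+00,
         1.00000000e+00]])} 0.9960872395833333
[0.62421829 0.06588898 0.37372488] [-0.00101008 -0.26346218 -0.9646692 ]
```

View pics/scene0.png

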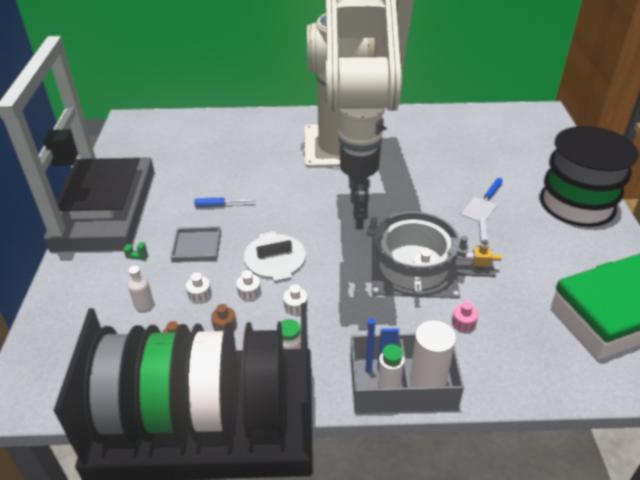

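View pics/side0.png

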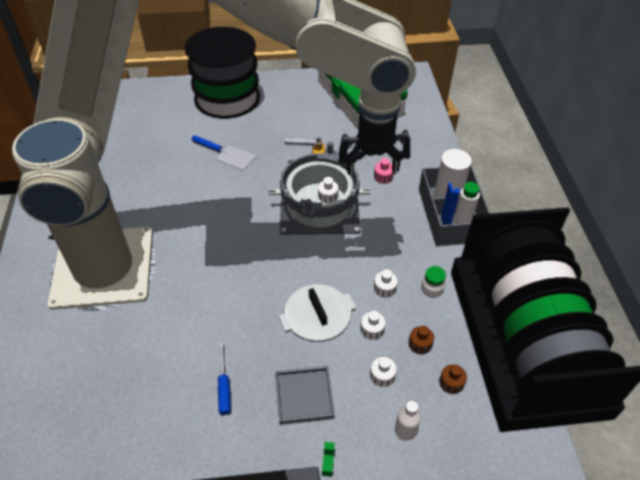

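View pics/wrist0.png

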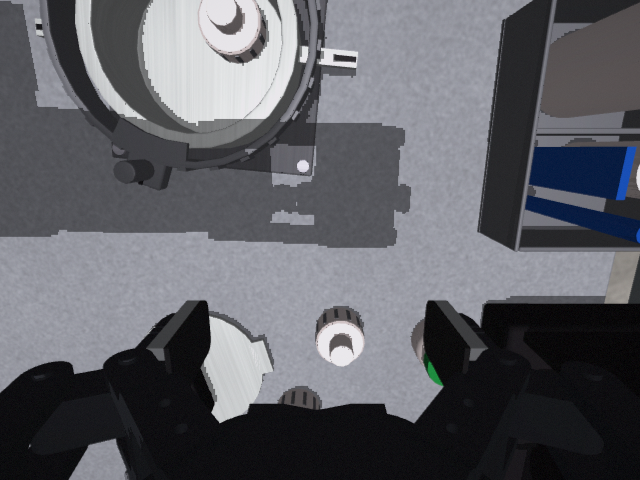

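```bash
cat > ortho.py <<'E'
from h import *
import sys
def ortho(cs,x0,x1,y0,y1,res,zmin=-0.01,zmax=0.3):
    # rows: x increasing upward; cols: y decreasing to right (like viewed from robot)
    H=int((x1-x0)/res);W=int((y1-y0)/res);img=np.zeros((H,W,3),np.uint8);zz=np.full((H,W),-9.)
    for c,s in cs:
        P=cloud(c,s).reshape(-1,3);col=c["color"].reshape(-1,3)
        m=np.isfinite(P[:,2])&(P[:,2]>zmin)&(P[:,2]<zmax);P=P[m];col=col[m]
        r=((x1-P[:,0])/res).astype(int);q=((y1-P[:,1])/res).astype(int)
        ok=(r>=0)&(r<H)&(q>=0)&(q<W);P=P[ok];col=col[ok];r=r[ok];q=q[ok]
        o=np.argsort(P[:,2]);r,q,P,col=r[o],q[o],P[o],col[o]
        up=P[:,2]>zz[r,q]
        img[r[up],q[up]]=col[up];zz[r[up],q[up]]=P[up,2]
    return img,zz
E
python3 - <<'E'
from ortho import *
cs=[(capture(n),None) for n in("scene","side")]
s=sense();w=capture("wrist")
img,zz=ortho(cs+[(w,s)],0.35,0.95,-0.45,0.40,0.002)
img=cv2.resize(img,None,fx=1.7,fy=1.7,interpolation=cv2.INTER_NEAREST)
cv2.imwrite("pics/ortho0.png",img);print(img.shape)
for n,c in zip(("scene","side"),cs):
    c=c[0];P=cloud(c);b,g,r=[c["color"][...,i].astype(int) for i in range(3)]
    print(n,"bench z",np.nanmedian(P[...,2]))
    m=(np.minimum(np.minimum(b,g),r)>150)&(P[...,2]>0.045)&(P[...,2]<0.07)
    k,l,st,ce=cv2.connectedComponentsWithStats(m.astype(np.uint8))
    for i in range(1,k):
        if st[i,4]>20:
            q=P[l==i];print(n,st[i,4],ce[i].round(),np.nanmean(q,0).round(4),np.nanmin(q,0).round(3),np.nanmax(q,0).round(3))
E
```

```text
(510, 722, 3)
scene bench z 0.0022107459580615885
scene 119 [425. 257.] [0.5543 0.1657 0.0569] [0.533 0.144 0.045] [0.57  0.191 0.07 ]
scene 28 [470. 255.] [0.5438 0.2734 0.0499] [0.538 0.266 0.046] [0.55  0.281 0.054]
scene 88 [247. 276.] [ 0.604  -0.238   0.0594] [ 0.589 -0.25   0.046] [ 0.616 -0.227  0.067]
scene 88 [196. 277.] [ 0.6062 -0.3502  0.0595] [ 0.592 -0.363  0.046] [ 0.618 -0.339  0.065]
scene 77 [417. 284.] [0.6369 0.1371 0.0539] [0.617 0.131 0.047] [0.661 0.145 0.066]
scene 94 [295. 290.] [ 0.6512 -0.1316  0.0598] [ 0.636 -0.143  0.045] [ 0.662 -0.121  0.067]
scene 30 [135. 289.] [ 0.6452 -0.4771  0.0669] [ 0.638 -0.49   0.06 ] [ 0.65 -0.46  0.07]
scene 61 [467. 305.] [0.7091 0.2315 0.0611] [0.698 0.22  0.058] [0.72  0.242 0.066]
side bench z 0.0018408242943008801
side 143 [328. 186.] [0.5519 0.1612 0.0536] [0.528 0.138 0.045] [0.577 0.186 0.07 ]
side 25 [276. 190.] [0.4203 0.1592 0.0532] [0.404 0.147 0.048] [0.429 0.169 0.058]
side 79 [387. 274.] [ 0.6491 -0.1346  0.0601] [ 0.638 -0.147  0.051] [ 0.66  -0.119  0.066]
side 97 [374. 316.] [ 0.6018 -0.2417  0.06  ] [ 0.591 -0.252  0.047] [ 0.613 -0.229  0.067]
side 109 [384. 362.] [ 0.6045 -0.3534  0.06  ] [ 0.593 -0.367  0.047] [ 0.616 -0.34   0.065]
```

View pics/ortho0.png

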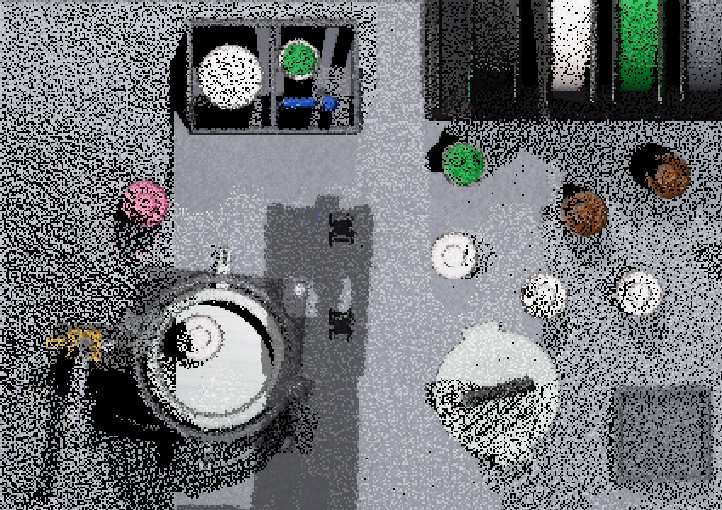

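{"api": "jog_arm", "payload": {
  "targets": "-1 -2.4 -4.75 -2.3 0 0 0;-1 -2.4 -4.75 -2.3 0 0 0;-1 -2.4 -4.75 -2.3 0 0 0;-1 -2.4 -4.75 -2.3 0 0 0;-1 0 0 0 0 0 0;-1 0 0 0 0 0 0"
}}

```text
clock: 1.05
ee_pos: [0.5266, 0.1946, 0.4984]
orientation: [-3.141, 0.003, 0.002]
ft_force: [0.8, 0.2, -0.0]
gripper_width: 0.0854
```

```bash
python3 - <<'E'
from h import *
s=sense();c=capture("wrist");cv2.imwrite("pics/w1.png",c["color"]);print(s["ee_pos"],s["orientation"],s["clock"])
np.savez("w1.npz",s=[s["ee_pos"],s["orientation"]],**{k:v for k,v in c.items()})
E
```

```text
[0.52663882 0.19460006 0.49838425] [-3.14080433e+00  2.77165502e-03  1.63290818e-03] 1.05
```

View pics/w1.png

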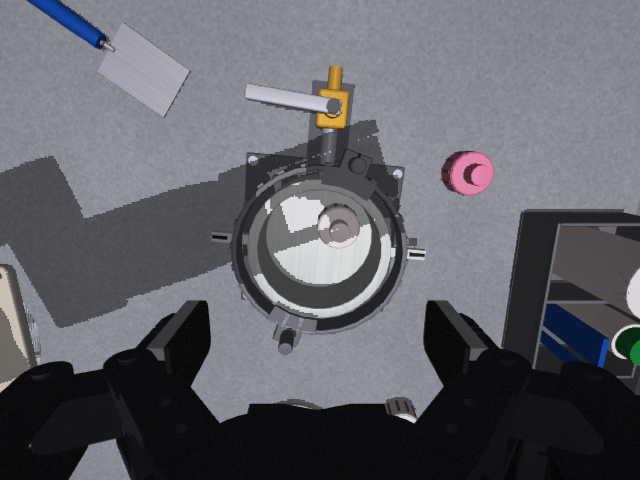

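```bash
python3 - <<'E'
from h import *
d=np.load("w1.npz");c={k:d[k] for k in d.files if k!="s"};s={"ee_pos":d["s"][0],"orientation":d["s"][1]}
P=cloud(c,s)
for n,(u,v) in dict(ptrL=(221,237),ptrR=(416,254),pa=(357,160),pb=(286,346),piv=(333,105),tip=(260,92),usedknob=(340,229),rim=(395,260),collar=(240,250),floor=(300,270)).items():
    q=P[v-2:v+3,u-2:u+3].reshape(-1,3);print(n,np.nanmedian(q,0).round(4))
# rim points: z 0.072-.082
ok=(np.hypot(P[...,0]-.53,P[...,1]-.15)<.13)
h,e=np.histogram(P[ok][:,2],bins=np.arange(-.01,.14,.002));print([(round(a,3),b) for a,b in zip(e,h) if b>60])
crop=cv2.resize(c["color"][60:360,190:450],None,fx=2,fy=2);cv2.imwrite("pics/w1c.png",crop)
E
```

```text
ptrL [0.4116 0.1582 0.0529]
ptrR [0.6457 0.1364 0.0531]
pa [0.5639 0.2493 0.1225]
pb [0.4924 0.0538 0.1225]
piv [0.5424 0.3012 0.0892]
tip [0.4698 0.3143 0.083 ]
usedknob [0.5525 0.171  0.0687]
rim [0.6179 0.1326 0.0671]
collar [0.4373 0.1472 0.0697]
floor [0.5031 0.1008 0.0085]
[(np.float64(-0.002), np.int64(857)), (np.float64(0.0), np.int64(2141)), (np.float64(0.002), np.int64(173)), (np.float64(0.004), np.int64(1132)), (np.float64(0.006), np.int64(4524)), (np.float64(0.008), np.int64(4771)), (np.float64(0.01), np.int64(450)), (np.float64(0.012), np.int64(91)), (np.float64(0.014), np.int64(87)), (np.float64(0.016), np.int64(99)), (np.float64(0.018), np.int64(100)), (np.float64(0.02), np.int64(92)), (np.float64(0.022), np.int64(96)), (np.float64(0.024), np.int64(121)), (np.float64(0.026), np.int64(72)), (np.float64(0.028), np.int64(96)), (np.float64(0.03), np.int64(110)), (np.float64(0.032), np.int64(103)), (np.float64(0.034), np.int64(112)), (np.float64(0.036), np.int64(105)), (np.float64(0.038), np.int64(119)), (np.float64(0.04), np.int64(126)), (np.float64(0.042), np.int64(473)),
[... 305 characters left out ...]
, np.int64(163)), (np.float64(0.062), np.int64(244)), (np.float64(0.064), np.int64(283)), (np.float64(0.066), np.int64(379)), (np.float64(0.068), np.int64(466)), (np.float64(0.07), np.int64(271)), (np.float64(0.072), np.int64(259)), (np.float64(0.074), np.int64(304)), (np.float64(0.076), np.int64(1494)), (np.float64(0.078), np.int64(2712)), (np.float64(0.08), np.int64(258)), (np.float64(0.082), np.int64(170)), (np.float64(0.084), np.int64(164)), (np.float64(0.086), np.int64(244)), (np.float64(0.088), np.int64(401)), (np.float64(0.09), np.int64(1605)), (np.float64(0.092), np.int64(2921)), (np.float64(0.094), np.int64(99)), (np.float64(0.12), np.int64(127)), (np.float64(0.122), np.int64(230))]
```

View pics/w1c.png

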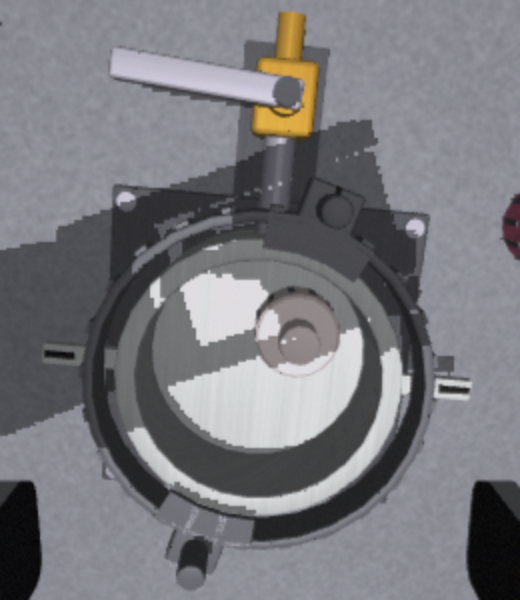

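```bash
python3 - <<'E'
from h import *
from scipy.optimize import least_squares
d=np.load("w1.npz");c={k:d[k] for k in d.files if k!="s"};s={"ee_pos":d["s"][0],"orientation":d["s"][1]}
P=cloud(c,s)
X,Y,Z=P[...,0],P[...,1],P[...,2]
def circ(q):
    f=lambda p:np.hypot(q[:,0]-p[0],q[:,1]-p[1])-p[2]
    return least_squares(f,[.53,.15,.08],loss='soft_l1',f_scale=.001).x
near=np.hypot(X-.53,Y-.15)<.13
# posts
m=near&(Z>.117)
k,l,st,ce=cv2.connectedComponentsWithStats(m.astype(np.uint8));L=[]
for i in range(1,k):
    if st[i,4]>30:
        q=P[l==i];print("post",ce[i],st[i,4],np.nanmean(q,0).round(4),(np.nanmin(q,0)+np.nanmax(q,0))[:2]/2);L.append(np.nanmean(q,0))
a,b=L[0],L[1];print("mid",(a+b)/2,"ang",np.degrees(np.arctan2(*(a-b)[[1,0]])),"dist",np.linalg.norm((a-b)[:2]))
# collar outer edge: z .088-.095, per-angle max radius; bore: z .075-.081 min radius
for lo,hi,fn,nm in((.088,.096,max,"collar out"),(.088,.096,min,"collar in"),(.0755,.0815,min,"bore"),):
    q=P[near&(Z>lo)&(Z<hi)];c0=np.array([.528,.151])
    th=np.degrees(np.arctan2(q[:,1]-c0[1],q[:,0]-c0[0]));r=np.hypot(q[:,0]-c0[0],q[:,1]-c0[1]);E=[]
    for t in range(-180,180,4):
        w=(th>=t)&(th<t+4)
        if w.sum()>5:
            i=np.where(w)[0];j=i[np.argsort(r[i])]; E.append(q[j[-2] if fn is max else j[1]])
    print(nm,circ(np.array(E)),len(E))
# pointers: z .045-.06, r 105..135
r=np.hypot(X-.528,Y-.151);m=(Z>.047)&(Z<.06)&(r>.1)&(r<.135)&(abs(Y-.151)<.04)
k,l,st,ce=cv2.connectedComponentsWithStats(m.astype(np.uint8));L=[]
for i in range(1,k):
    if st[i,4]>30:q=P[l==i];print("ptr",ce[i],st[i,4],np.nanmean(q,0).round(4),np.nanmin(q,0).round(4),np.nanmax(q,0).round(4))
# handle
m=(Z>.075)&(Z<.09)&(Y>.27)&(Y<.36)&(X<.55)
q=P[m][:,:2];print("handle",len(q),q.mean(0),q.min(0),q.max(0));vx,vy,x0,y0=cv2.fitLine(q.astype(np.float32),cv2.DIST_L2,0,.01,.01).ravel();print(np.degrees(np.arctan2(vy,vx)),x0,y0)
E
```

```text
post [357.92760181 165.6199095 ] 221 [0.565  0.2441 0.1223] [0.56518564 0.24357096]
post [318.95118435 416.74199178] 65901 [0.5265 0.2034 0.3997] [0.52603248 0.19789772]
post [284.96449704 347.47928994] 169 [0.4912 0.0514 0.1217] [0.49104801 0.05064573]
mid [0.54573209 0.22376765 0.26100114] ang 46.60551973172803 dist 0.05595517518708546
collar out [0.52811814 0.14727243 0.09717836] 90
collar in [0.5280057  0.14725822 0.09019043] 90
bore [0.52804603 0.14724175 0.06987921] 90
ptr [221.01327434 236.41150442] 226 [0.4117 0.1586 0.0523] [0.3991 0.1513 0.0471] [0.4248 0.1648 0.055 ]
ptr [415.79591837 253.69897959] 196 [0.6456 0.1366 0.0526] [0.6344 0.1294 0.0471] [0.6569 0.143  0.0551]
handle 1617 [0.50235762 0.30752237] [0.45322341 0.29167533] [0.54988048 0.32278622]
-9.836423 0.5023576 0.3075224
```

```bash
python3 - <<'E'
import bench
print([x for x in dir(bench) if not x.startswith("_")])
print(getattr(bench,"nose_length",None))
E
```

```text
['PlanningError', 'capture', 'finish_job', 'nose_length', 'sense']
0.1734
```

{"api": "jog_arm", "payload": {
  "targets": "1 -2.4 -4 6 0 0 0;1 -2.4 -4 6 0 0 0;1 0 -0.5 3 0 0 0;1 0 0 0 0 0 0;1 0 0 0 0 0 0",
  "squeeze": 40
}}

```text
clock: 1.72
ee_pos: [0.4893, 0.2634, 0.3628]
orientation: [3.141, -0.019, -0.002]
ft_force: [-0.4, -0.3, 0.1]
gripper_width: -0.0001
```

```bash
python3 - <<'E'
from h import *
s=sense();c=capture("wrist");cv2.imwrite("pics/w2.png",c["color"]);d=capture("side");cv2.imwrite("pics/s2.png",cv2.resize(d["color"][60:260,220:480],None,fx=3,fy=3));
print(s["ee_pos"],s["gripper_width"])
P=cloud(c,s);e=np.array(s["ee_pos"])
m=np.hypot(P[...,0]-e[0],P[...,1]-e[1])<.03
for b in (c,d):
    P=cloud(b,s if b is c else None);m=(np.hypot(P[...,0]-e[0],P[...,1]-e[1])<.03)&(P[...,2]>.12);q=P[m]
    print(len(q),q.min(0) if len(q) else 0, q.max(0) if len(q) else 0)
    q=q[q[:,2]<q[:,2].min()+.03];print(q.min(0),q.max(0))
E
```

```text
[0.48928064 0.2633887  0.36278   ] -6.647315196627042e-05
35798 [0.45934662 0.25016885 0.19394717] [0.51921707 0.28411931 0.29165217]
[0.47502507 0.26844423 0.19394717] [0.50231804 0.27432422 0.22391382]
697 [0.4599817  0.23488325 0.1926852 ] [0.51902442 0.27768867 0.37106943]
[0.47650628 0.24758808 0.1926852 ] [0.50367526 0.26259805 0.22261675]
```

View pics/w2.png

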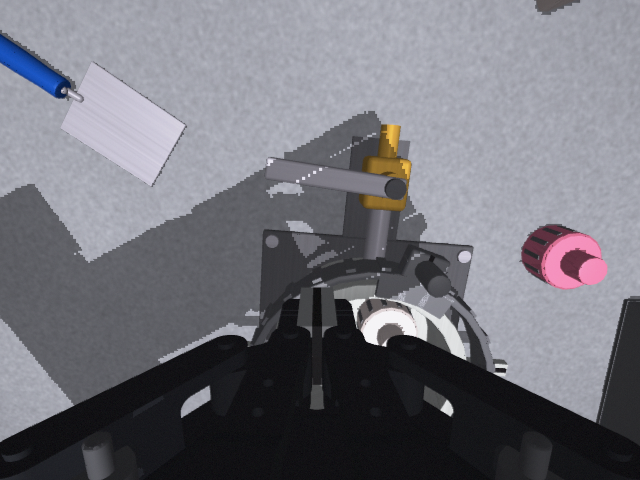

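View pics/s2.png

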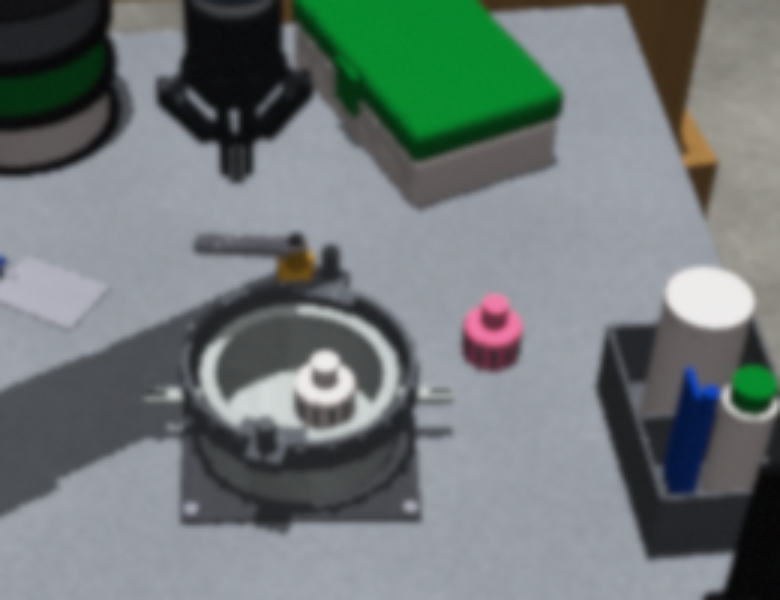

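{"api": "jog_arm", "payload": {
  "targets": "1 -1.4 -1.7 2 0 0 0;1 0 0 5 0 0 0;1 0 0 5 0 0 0;1 0 0 1 0 0 0;1 0 -1.3 0 0 0 0;1 0.1 -1.2 0 0 0 0;1 0.2 -1.3 0 0 0 0;1 0.5 -1.2 0 0 0 0;1 0.5 -1.1 0 0 0 0"
}}

```text
clock: 2.95
ee_pos: [0.4964, 0.3453, 0.2441]
orientation: [-3.133, 0.027, -0.027]
ft_force: [-1.1, -3.2, -0.1]
gripper_width: 0.0001
```

{"api": "jog_arm", "payload": {
  "targets": "1 0.1 -1 1 0 0 0;1 0.6 -0.6 0 0 0 0;1 0.8 -0.4 0 0 0 0;1 0.8 -0.2 0 0 0 0;1 0.7 0 0 0 0 0;1 0 0 0 0 0 0"
}}

```text
clock: 3.7
ee_pos: [0.5267, 0.3706, 0.2341]
orientation: [-3.132, 0.028, -0.014]
ft_force: [-4.2, -0.2, 4.0]
gripper_width: -0.0003
```

```bash
python3 - <<'E'
from h import *
s=sense();print(s["ee_pos"],s["ft_force"],s["orientation"])
d=capture("scene");cv2.imwrite("pics/s3.png",cv2.resize(d["color"][180:320,380:560],None,fx=4,fy=4))
E
```

```text
[0.52674431 0.37055727 0.23412446] [-4.16316391 -0.2152995   3.96706679] [-3.1322895   0.02842588 -0.01421381]
```

View pics/s3.png

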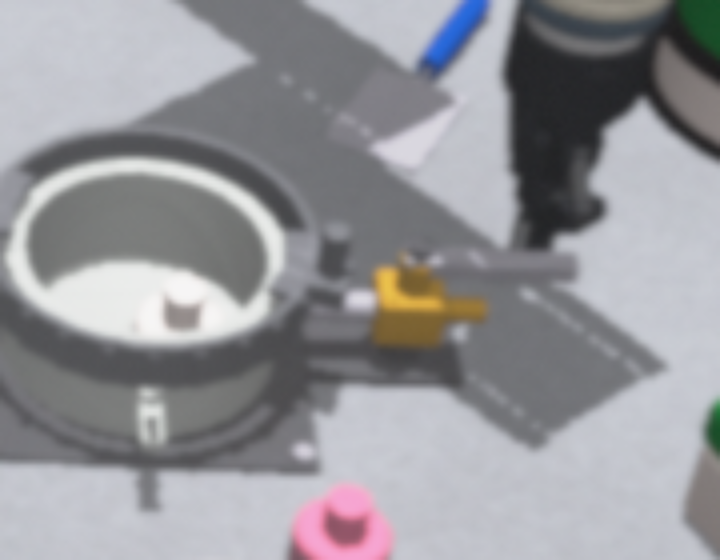

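{"api": "jog_arm", "payload": {
  "targets": "1 0.6 0 0 0 0 0;1 0.6 0 0 0 0 0"
}}

```text
clock: 4.0
ee_pos: [0.5314, 0.371, 0.234]
orientation: [-3.136, 0.033, 0.022]
ft_force: [-30.3, 5.7, 20.3]
gripper_width: -0.0002
```

{"api": "jog_arm", "payload": {
  "targets": "1 -1.5 0 0 0 0 0;0 0 3 -6 0 0 0;-0.3 0 5 -6 0 0 0;-0.3 1 5 -5 0 0 0;-0.3 0.5 3 -5 0 0 0;-0.3 0 0 0 0 0 0"
}}

```text
clock: 4.75
ee_pos: [0.532, 0.2241, 0.4396]
orientation: [-3.132, 0.033, 0.004]
ft_force: [0.2, 0.8, -0.1]
gripper_width: 0.0558
```

```bash
python3 - <<'E'
from h import *
s=sense();c=capture("wrist");cv2.imwrite("pics/w3.png",c["color"]);print(s["ee_pos"],s["orientation"],s["gripper_width"])
P=cloud(c,s);X,Y,Z=P[...,0],P[...,1],P[...,2]
m=(Z>.075)&(Z<.09)&(Y>.31)&(Y<.42)&(X<.6)&(X>.5)
q=P[m][:,:2];vx,vy,x0,y0=cv2.fitLine(q.astype(np.float32),cv2.DIST_L2,0,.01,.01).ravel();print(len(q),"handle",np.degrees(np.arctan2(vy,vx)),x0,y0)
k=(Z>.062)&(Z<.072)&(np.hypot(X-.528,Y-.147)<.06);q=P[k];print("usedknob",q.mean(0),(q.min(0)+q.max(0))/2,q.max(0)-q.min(0),len(q))
E
```

```text
[0.53202927 0.22411227 0.43961696] [-3.13239249  0.03270771  0.00438307] 0.055820793640541495
1853 handle 84.45774 0.54726917 0.3513123
usedknob [0.5518117  0.16787968 0.06805081] [0.5521555  0.16700015 0.06626352] [0.02267223 0.02327113 0.00851246] 426
```

View pics/w3.png

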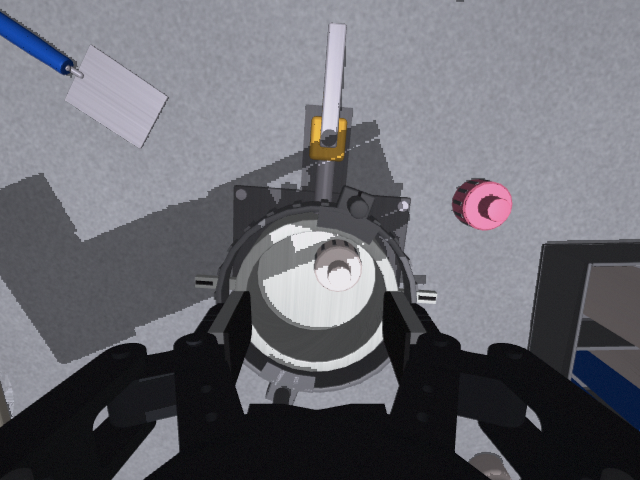

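```bash
cat > go.py <<'E'
from h import *
import sys
def go(x,y,z,yaw):
    s=sense();p=np.array(s["ee_pos"]);R=Ro.from_rotvec(s["orientation"])
    T=Ro.from_euler("z",yaw,degrees=True)*Ro.from_euler("x",180,degrees=True)
    # closest of the two equivalent
    dr=(R.inv()*T).as_rotvec(degrees=True)
    d=np.array([x,y,z])-p
    xa=R.as_matrix()[:,0]
    print("pos",p.round(4),"yaw",np.degrees(np.arctan2(xa[1],xa[0])).round(1),"j6",s["joint_positions"][5].round(2),"t",round(s["clock"],2),"w",s["gripper_width"].round(4),"F",s["ft_force"].round(1))
    print("shift now-frame cm",(R.inv().apply(d)*100).round(2)," target-frame cm",(T.inv().apply(d)*100).round(2)," turn deg",dr.round(1))
if __name__=="__main__":
    a=[float(v) for v in sys.argv[1:5]];go(*a)
E
python3 go.py 0.552 0.1675 0.22 -50
python3 - <<'E'
from ortho import *
c1,c2=capture("scene"),capture("side")
img,zz=ortho([(c1,None),(c2,None)],0.33,0.63,-0.47,-0.02,0.0015)
cv2.imwrite("pics/o2.png",cv2.resize(img,None,fx=2.4,fy=2.4,interpolation=cv2.INTER_NEAREST))
for c in(c1,c2):
    P=cloud(c);X,Y,Z=P[...,0],P[...,1],P[...,2]
    m=(Z>.013)&(Z<.022)&(X>.34)&(X<.52)&(Y<-.3)&(Y>-.47)&(c["color"].max(-1)<130)
    q=(P[m][:,:2]*1000).astype(np.float32);r=cv2.minAreaRect(q);print("tray",r,len(q),(q.min(0)+q.max(0))/2)
E
```

```text
tray ((442.26214599609375, -376.62261962890625), (116.68489837646484, 108.4349365234375), 0.8777980208396912) 210 [ 442.40665 -376.7226 ]
tray ((438.7087707519531, -380.66729736328125), (108.76932525634766, 110.79940795898438), 0.42636024951934814) 482 [ 438.89178 -380.89673]Traceback (most recent call last):
  File "go.py", line 13, in <module>
    a=[float(v) for v in sys.argv[1:5]];go(*a)
                                        ~~^^^^
  File "go.py", line 10, in go
    print("pos",p.round(4),"yaw",np.degrees(np.arctan2(xa[1],xa[0])).round(1),"j6",s["joint_positions"][5].round(2),"t",round(s["clock"],2),"w",s["gripper_width"].round(4),"F",s["ft_force"].round(1))
                                                                                                                                                ^^^^^^^^^^^^^^^^^^^^^^^^
AttributeError: 'float' object has no attribute 'round'
```

View pics/o2.png

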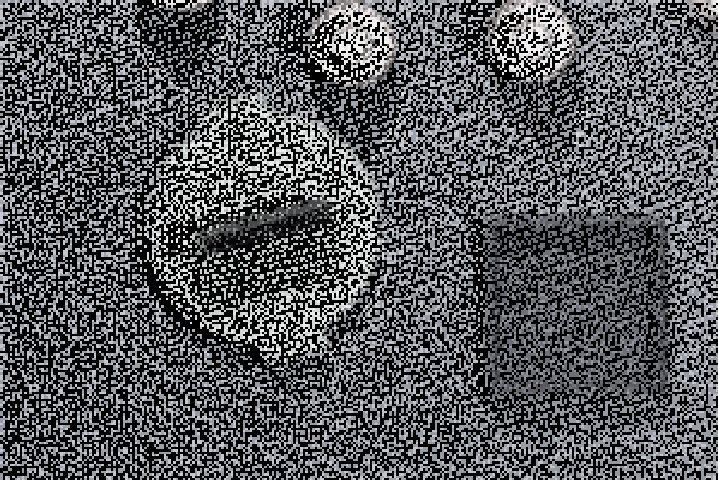

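```bash
sed -i 's/s\["gripper_width"\].round(4)/round(float(s["gripper_width"]),4)/' go.py; python3 go.py 0.552 0.1675 0.22 -50
```

```text
pos [0.5302 0.2257 0.4341] yaw -1.1 j6 0.39 t 4.9 w 0.0556 F [-0.2  0.7  0.2]
shift now-frame cm [ 2.56  5.89 21.35]  target-frame cm [ 5.86  2.07 21.41]  turn deg [ 0.   0.8 48.9]
```

{"api": "jog_arm", "payload": {
  "targets": "0.05 0 0 0 0 0 10;0.05 0 0 0 0 0 10;0.05 0 0 0 0 0 10;0.05 0 0 0 0 0 10;0.05 0 0 0 0 0 9;0.05 2.9 1 4 0 0 0;0.05 2.9 1 4 0 0 0;0.05 0 0 3 0 0 0;0.05 0 0 0 0 0 0"
}}

```text
clock: 6.02
ee_pos: [0.5438, 0.174, 0.3028]
orientation: [2.819, -1.346, -0.05]
ft_force: [-0.6, 0.6, 0.1]
gripper_width: 0.0405
```

```bash
python3 go.py 0.552 0.1675 0.22 -50; python3 - <<'E'
from h import *
s=sense();c=capture("wrist");cv2.imwrite("pics/w4.png",c["color"])
P=cloud(c,s);X,Y,Z=P[...,0],P[...,1],P[...,2]
k=(Z>.062)&(Z<.074)&(np.hypot(X-.552,Y-.167)<.02);q=P[k];print("usedknob",q.mean(0),(q.min(0)+q.max(0))/2,q.max(0)-q.min(0),len(q))
E
```

```text
pos [0.5438 0.174  0.3028] yaw -51.1 j6 1.17 t 6.03 w 0.0405 F [-0.6  0.6  0.1]
shift now-frame cm [ 1.19 -0.47  8.25]  target-frame cm [ 1.02 -0.21  8.28]  turn deg [ 1.7  1.2 -1.1]
usedknob [0.55274091 0.16757408 0.0681006 ] [0.55214124 0.16704021 0.06613657] [0.02346279 0.02338623 0.00805076] 1239
```

View pics/w4.png

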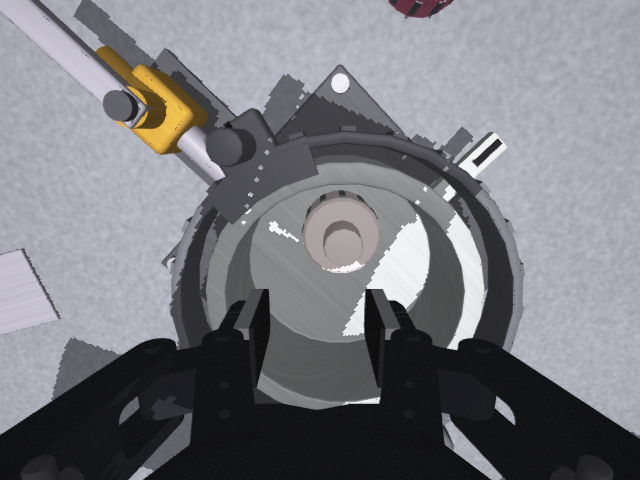

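{"api": "jog_arm", "payload": {
  "targets": "0.05 1.1 -0.3 2 1.7 1.2 -1;0.05 0 0 3 0 0 0;0.05 0 0 1 0 0 0;0.05 0 0 0 0 0 0"
}}

```text
clock: 6.58
ee_pos: [0.5553, 0.1708, 0.2466]
orientation: [-2.843, 1.319, -0.012]
ft_force: [0.6, -0.3, 0.4]
gripper_width: 0.0402
```

```bash
python3 go.py 0.5525 0.1675 0.22 -50
```

```text
pos [0.5553 0.1708 0.2466] yaw -49.8 j6 1.15 t 6.58 w 0.0402 F [ 0.6 -0.3  0.4]
shift now-frame cm [0.06 0.46 2.66]  target-frame cm [0.08 0.43 2.66]  turn deg [-0.6 -0.2  0.2]
```

{"api": "jog_arm", "payload": {
  "targets": "0.05 0.1 0.45 1 0 0 0;0.05 0 0 1.6 0 0 0;1 0 0 0 0 0 0;1 0 0 0 0 0 0;1 0 0 0 0 0 0",
  "squeeze": 40
}}

```text
clock: 7.2
ee_pos: [0.5534, 0.1676, 0.2213]
orientation: [-2.841, 1.317, -0.016]
ft_force: [0.9, 0.1, -1.7]
gripper_width: 0.0227
```

```bash
python3 go.py 0.440 -0.379 0.35 0; python3 - <<'E'
from h import *
c=capture("wrist");cv2.imwrite("pics/w5.png",c["color"])
E
```

```text
pos [0.5534 0.1676 0.2213] yaw -49.8 j6 1.14 t 7.2 w 0.0227 F [ 0.9  0.1 -1.7]
shift now-frame cm [ 34.46  43.8  -13.27]  target-frame cm [-11.34  54.66 -12.87]  turn deg [ -0.6  -0.6 -49.8]
```

View pics/w5.png

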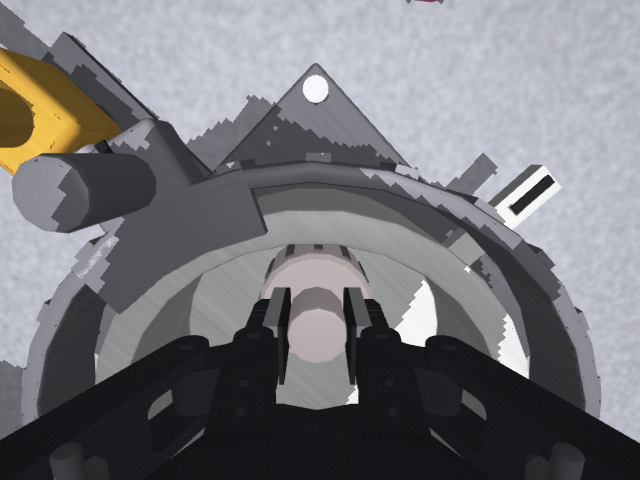

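{"api": "jog_arm", "payload": {
  "targets": "1 0 0 -5 0 0 0;1 0 0 -5 0 0 0;1 0 0 -4 0 0 0;1 3.5 4.4 0 0 0 0;1 3.5 4.4 0 0 0 0;1 3.5 4.4 0 0 0 0;1 3.5 4.4 0 0 0 0;1 3.5 4.4 0 0 0 0;1 3.5 4.4 0 0 0 0;1 3.5 4.4 0 0 0 0;1 3.5 4.4 0 0 0 0"
}}

```text
clock: 8.62
ee_pos: [0.463, -0.2838, 0.3657]
orientation: [-2.845, 1.306, -0.028]
ft_force: [1.6, -0.4, -1.5]
gripper_width: 0.0223
```

```bash
python3 go.py 0.440 -0.379 0.219 -50
```

```text
pos [ 0.463  -0.2838  0.3657] yaw -49.3 j6 0.27 t 8.62 w 0.0223 F [ 1.6 -0.4 -1.5]
shift now-frame cm [ 5.55  8.21 14.59]  target-frame cm [ 5.82  7.88 14.67]  turn deg [-1.  -0.7  0.7]
```

{"api": "jog_arm", "payload": {
  "targets": "1 2.9 4 3 -1 -0.7 0.7;1 2.5 3.6 5 0 0 0;1 0 0 3 0 0 0;1 0 0 0 0 0 0"
}}

```text
clock: 9.12
ee_pos: [0.4395, -0.3791, 0.2576]
orientation: [2.842, -1.337, 0.008]
ft_force: [-0.7, 1.1, -1.4]
gripper_width: 0.0227
```

```bash
python3 go.py 0.440 -0.379 0.219 -50; python3 - <<'E'
from h import *
c=capture("wrist");cv2.imwrite("pics/w6.png",c["color"])
E
```

```text
pos [ 0.4395 -0.3791  0.2576] yaw -50.4 j6 0.15 t 9.12 w 0.0227 F [-0.7  1.1 -1.4]
shift now-frame cm [ 0.01 -0.04  3.86]  target-frame cm [ 0.03 -0.04  3.86]  turn deg [-0.1 -0.3 -0.4]
```

View pics/w6.png

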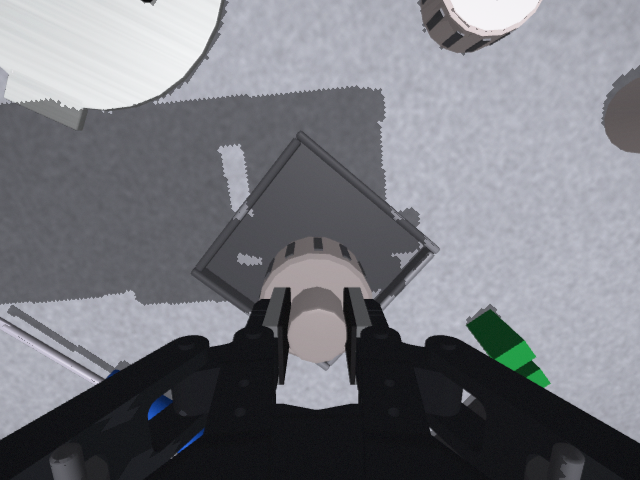

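{"api": "jog_arm", "payload": {
  "targets": "1 0 0 2 0 0 0;1 0 0 1.3 0 0 0;1 0 0 0.4 0 0 0;1 0 0 0 0 0 0"
}}

```text
clock: 9.68
ee_pos: [0.4422, -0.3789, 0.223]
orientation: [2.842, -1.331, 0.019]
ft_force: [-0.3, 0.2, -1.8]
gripper_width: 0.0225
```

{"api": "jog_arm", "payload": {
  "targets": "1 0 0 0.3 0 0 0;1 0 0 0.2 0 0 0;1 0 0 0.1 0 0 0"
}}

```text
clock: 10.05
ee_pos: [0.4426, -0.3791, 0.218]
orientation: [2.842, -1.33, 0.021]
ft_force: [-4.7, 1.4, 11.3]
gripper_width: 0.0226
```

{"api": "jog_arm", "payload": {
  "targets": "0.05 0 0 0 0 0 0;0.05 0 0 0 0 0 0;0.05 0 0 -3 0 0 0;0.05 0 0 -6 0 0 0;-0.2 0 0 -5 0 0 0;-0.2 0 0 0 0 0 0"
}}

```text
clock: 10.8
ee_pos: [0.4413, -0.3782, 0.3619]
orientation: [2.841, -1.331, 0.022]
ft_force: [1.2, -0.4, -0.8]
gripper_width: 0.0512
```

```bash
cat > carts.py <<'E'
from h import *
def carts(names=("scene","side")):
    out=[]
    for n in names:
        s=sense();c=capture(n);P=cloud(c,s);b,g,r=[c["color"][...,i].astype(int) for i in range(3)]
        X,Y,Z=P[...,0],P[...,1],P[...,2]
        mn=np.minimum(np.minimum(b,g),r);mx=np.maximum(np.maximum(b,g),r)
        m=(mn>110)&(mx-mn<40)&(Z>.045)&(Z<.075)&(X>.3)&(X<.8)&(Y>-.45)&(Y<.3)
        k,l,st,ce=cv2.connectedComponentsWithStats(m.astype(np.uint8))
        for i in range(1,k):
            if st[i,4]>40:
                q=P[l==i];print(n,st[i,4],ce[i].round(),"mid",((np.nanmin(q,0)+np.nanmax(q,0))/2).round(4)[:2],"ext",(np.nanmax(q,0)-np.nanmin(q,0)).round(3),"ztop",np.nanmax(q[:,2]).round(3))
if __name__=="__main__":carts()
E
python3 carts.py; python3 go.py .605 -.352 .212 -50;python3 - <<'E'
from h import *
c=capture("wrist");cv2.imwrite("pics/w7.png",c["color"])
c=capture("side");cv2.imwrite("pics/s7.png",cv2.resize(c["color"][220:480,200:500],None,fx=2.4,fy=2.2))
E
```

```text
scene 581 [418. 233.] mid [0.4941 0.1491] ext [0.082 0.139 0.03 ] ztop 0.075
scene 113 [192. 231.] mid [ 0.4426 -0.3815] ext [0.031 0.024 0.025] ztop 0.07
scene 109 [247. 277.] mid [ 0.603  -0.2382] ext [0.029 0.024 0.02 ] ztop 0.066
scene 116 [197. 279.] mid [ 0.6049 -0.3505] ext [0.027 0.024 0.021] ztop 0.066
scene 104 [417. 284.] mid [0.6333 0.1354] ext [0.051 0.02  0.023] ztop 0.068
scene 117 [295. 291.] mid [ 0.6501 -0.132 ] ext [0.027 0.022 0.021] ztop 0.067
side 60 [364. 191.] mid [0.6426 0.134 ] ext [0.031 0.019 0.026] ztop 0.072
side 95 [387. 274.] mid [ 0.6487 -0.1349] ext [0.022 0.026 0.021] ztop 0.066
side 115 [373. 316.] mid [ 0.602  -0.2406] ext [0.023 0.025 0.022] ztop 0.067
side 122 [384. 363.] mid [ 0.6044 -0.3528] ext [0.023 0.025 0.019] ztop 0.066
side 114 [306. 383.] mid [ 0.4425 -0.3837] ext [0.022 0.023 0.027] ztop 0.072
pos [ 0.4403 -0.3773  0.3581] yaw -50.2 j6 0.15 t 10.9 w 0.051 F [-0.4 -0.9 -0.8]
shift now-frame cm [  8.49 -14.25  14.7 ]  target-frame cm [  8.65 -14.24  14.61]  turn deg [-0.1 -0.4 -0.2]
```

View pics/w7.png

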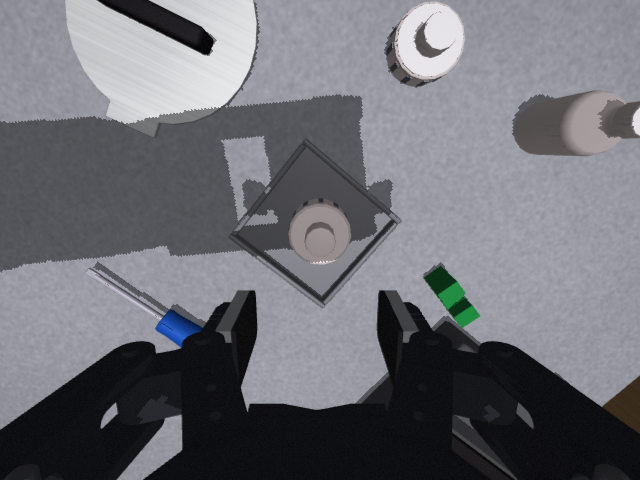

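View pics/s7.png

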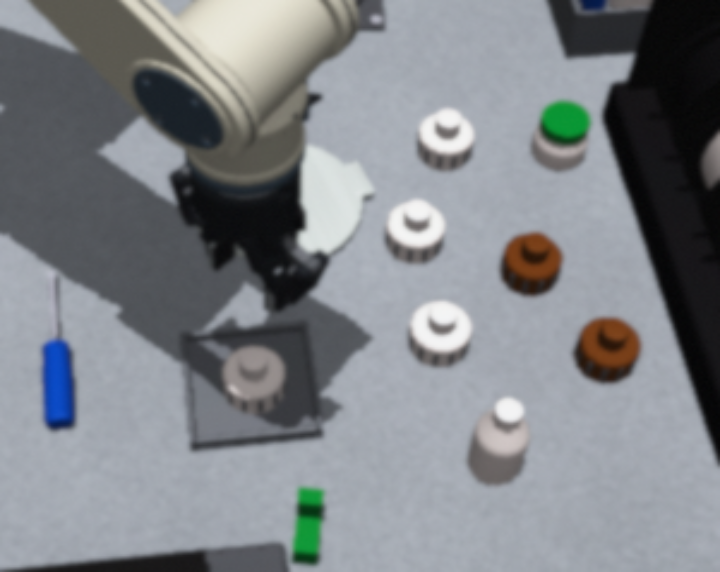

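{"api": "jog_arm", "payload": {
  "targets": "-0.1 2.9 -4.8 1 0 0 0;-0.1 2.9 -4.8 2 0 0 0;-0.1 2.9 -4.8 4 0 0 0;-0.1 0 0 2.5 0 0 0;-0.1 0 0 0 0 0 0"
}}

```text
clock: 11.62
ee_pos: [0.6023, -0.3508, 0.2534]
orientation: [-2.843, 1.334, 0.015]
ft_force: [0.2, -0.2, 1.0]
gripper_width: 0.0467
```

```bash
python3 go.py .6045 -.3515 .213 -50;python3 - <<'E'
from h import *
s=sense();c=capture("wrist");cv2.imwrite("pics/w8.png",c["color"])
P=cloud(c,s);X,Y,Z=P[...,0],P[...,1],P[...,2]
k=(Z>.053)&(Z<.066)&(np.hypot(X-.6045,Y+.3515)<.025);q=P[k];print("knob",q.mean(0),(q.min(0)+q.max(0))/2,q.max(0)-q.min(0),len(q))
E
```

```text
pos [ 0.6023 -0.3508  0.2534] yaw -50.3 j6 0.33 t 11.62 w 0.0467 F [ 0.2 -0.2  1. ]
shift now-frame cm [ 0.24 -0.14  4.04]  target-frame cm [ 0.2  -0.12  4.04]  turn deg [ 0.2  0.5 -0.3]
knob [ 0.60505272 -0.35124597  0.05999147] [ 0.6042841  -0.35179476  0.05778957] [0.02342332 0.02291622 0.0095081 ] 1835
```

View pics/w8.png

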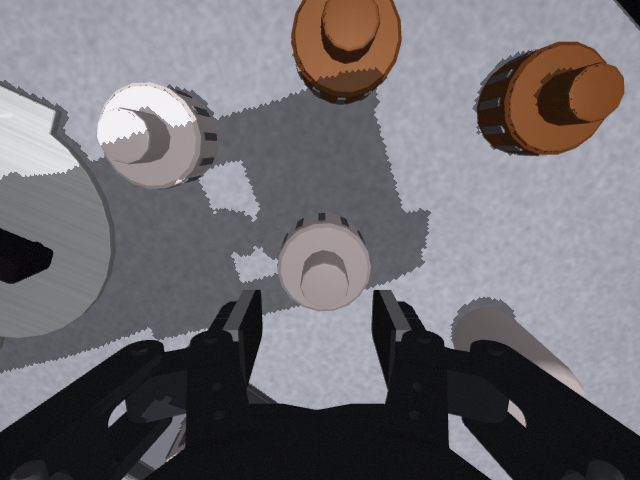

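{"api": "jog_arm", "payload": {
  "targets": "-0.1 0.2 -0.1 2 0 0 0;-0.1 0 0 1.5 0 0 0;-0.1 0 0 0.5 0 0 0;1 0 0 0 0 0 0;1 0 0 0 0 0 0;1 0 0 0 0 0 0;1 0 0 -5 0 0 0;1 0 0 -5 0 0 0;1 0 0 -4.5 0 0 0;1 0 0 0 0 0 0"
}}

```text
clock: 12.92
ee_pos: [0.6043, -0.3536, 0.3641]
orientation: [-2.842, 1.338, 0.008]
ft_force: [-0.0, -0.1, -1.7]
gripper_width: 0.0228
```

```bash
python3 -c "
import numpy as np
for a in (39,159,279): print(a,.528+.04*np.cos(np.radians(a)),.1473+.04*np.sin(np.radians(a)))"; python3 go.py .559 .1725 .36 -50;python3 - <<'E'
from h import *
s=sense();c=capture("wrist");cv2.imwrite("pics/w9.png",c["color"])
E
```

```text
39 0.5590858384582789 0.1724728156419935
159 0.49065678294011195 0.161634717981812
279 0.5342573786016093 0.10779246637619447
pos [ 0.6043 -0.3536  0.3641] yaw -50.4 j6 0.33 t 12.93 w 0.0228 F [-0.  -0.1 -1.7]
shift now-frame cm [-43.43 -30.03   0.55]  target-frame cm [-43.21 -30.34   0.41]  turn deg [ 0.1  0.3 -0.4]
```

View pics/w9.png

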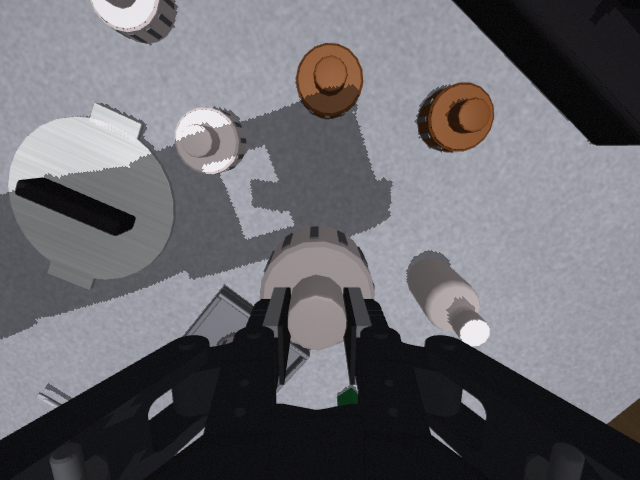

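{"api": "jog_arm", "payload": {
  "targets": "1 -4.5 -3.1 0 0 0 0;1 -4.5 -3.1 0 0 0 0;1 -4.5 -3.1 0 0 0 0;1 -4.5 -3.1 0 0 0 0;1 -4.5 -3.1 0 0 0 0;1 -4.5 -3.1 0 0 0 0;1 -4.5 -3.1 0 0 0 0;1 -4.5 -3.1 0 0 0 0;1 -4.5 -3.1 0 0 0 0;1 0 0 0 0 0 0"
}}

```text
clock: 14.22
ee_pos: [0.5531, 0.1515, 0.3481]
orientation: [2.832, -1.338, -0.052]
ft_force: [0.4, -0.4, -1.3]
gripper_width: 0.0224
```

```bash
python3 go.py .559 .1725 .221 -51
```

```text
pos [0.5531 0.1515 0.3481] yaw -50.6 j6 1.12 t 14.22 w 0.0224 F [ 0.4 -0.4 -1.3]
shift now-frame cm [-0.92 -2.07 12.7 ]  target-frame cm [-1.26 -1.79 12.71]  turn deg [1.3 1.5 0.4]
```

{"api": "jog_arm", "payload": {
  "targets": "1 -1.2 -1.9 2 1.3 1.5 0.4;1 0 0 4 0 0 0;1 0 0 2 0 0 0;1 0 0 0 0 0 0"
}}

```text
clock: 14.72
ee_pos: [0.5574, 0.1714, 0.2611]
orientation: [2.831, -1.349, -0.006]
ft_force: [0.0, -0.1, -2.0]
gripper_width: 0.0219
```

```bash
python3 go.py .559 .1725 .221 -51;python3 - <<'E'
from h import *
s=sense();c=capture("wrist");cv2.imwrite("pics/w10.png",c["color"])
E
```

```text
pos [0.5574 0.1714 0.2611] yaw -51.0 j6 1.17 t 14.72 w 0.0219 F [ 0.  -0.1 -2. ]
shift now-frame cm [ 0.02 -0.22  4.01]  target-frame cm [ 0.01 -0.19  4.01]  turn deg [0.4 0.1 0. ]
```

View pics/w10.png

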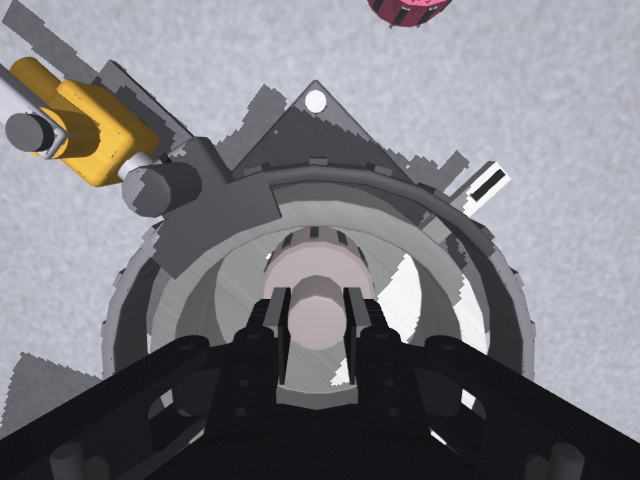

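{"api": "jog_arm", "payload": {
  "targets": "1 0 -0.2 2 0 0 0;1 0 0 1.2 0 0 0;1 0 0 0.5 0 0 0;1 0 0 0.2 0 0 0;1 0 0 0.2 0 0 0"
}}

```text
clock: 15.4
ee_pos: [0.5601, 0.1719, 0.2222]
orientation: [2.832, -1.352, -0.003]
ft_force: [-10.4, -3.2, 30.5]
gripper_width: 0.0225
```

{"api": "jog_arm", "payload": {
  "targets": "0.05 0 0 -0.1 0 0 0;0.05 0 0 0 0 0 0;0.05 0 0 -3 0 0 0;0.05 0 0 -6 0 0 0;-0.1 0 0 -5 0 0 0;-0.1 0 0 0 0 0 0"
}}

```text
clock: 16.15
ee_pos: [0.5612, 0.1726, 0.3685]
orientation: [2.834, -1.352, 0.001]
ft_force: [0.0, 0.0, -0.2]
gripper_width: 0.047
```

```bash
python3 carts.py; python3 go.py .6025 -.2395 .36 9;python3 - <<'E'
from h import *
s=sense();c=capture("wrist");cv2.imwrite("pics/w11.png",c["color"])
E
```

```text
scene 506 [415. 232.] mid [0.4828 0.1503] ext [0.061 0.134 0.03 ] ztop 0.075
scene 112 [192. 231.] mid [ 0.4431 -0.3813] ext [0.031 0.024 0.026] ztop 0.072
scene 128 [428. 257.] mid [0.5684 0.1726] ext [0.05  0.045 0.03 ] ztop 0.075
scene 109 [248. 277.] mid [ 0.6027 -0.2383] ext [0.026 0.024 0.021] ztop 0.066
scene 92 [418. 284.] mid [0.634  0.1384] ext [0.051 0.015 0.02 ] ztop 0.066
scene 122 [295. 291.] mid [ 0.6497 -0.1319] ext [0.026 0.022 0.021] ztop 0.066
side 75 [333. 182.] mid [0.5658 0.1641] ext [0.03  0.038 0.028] ztop 0.073
side 54 [365. 191.] mid [0.6425 0.1351] ext [0.029 0.019 0.012] ztop 0.058
side 97 [386. 274.] mid [ 0.6481 -0.1338] ext [0.023 0.026 0.022] ztop 0.068
side 110 [374. 316.] mid [ 0.6016 -0.2406] ext [0.023 0.023 0.021] ztop 0.067
side 139 [305. 384.] mid [ 0.4424 -0.3785] ext [0.023 0.035 0.026] ztop 0.071
pos [0.5599 0.1722 0.3646] yaw -51.0 j6 1.17 t 16.25 w 0.047 F [-0.2 -0.5 -1.1]
shift now-frame cm [34.68 22.59  0.58]  target-frame cm [-2.23 41.33  0.46]  turn deg [  0.3   0.3 -60. ]
```

View pics/w11.png

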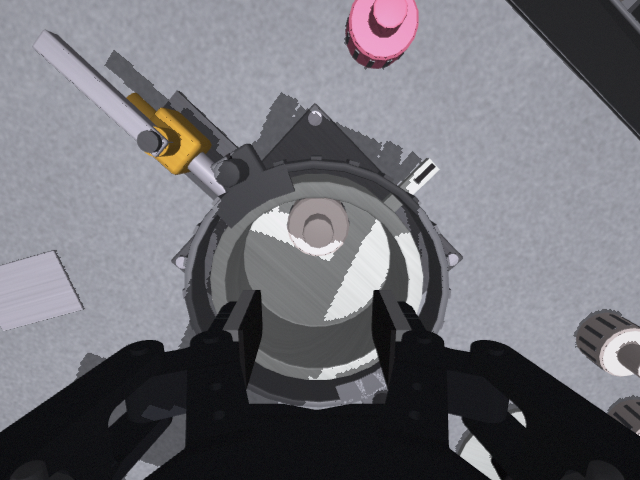

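{"api": "jog_arm", "payload": {
  "targets": "-0.1 0 0 0 0 0 -10;-0.1 0 0 0 0 0 -10;-0.1 0 0 0 0 0 -10;-0.1 0 0 0 0 0 -10;-0.1 0 0 0 0 0 -10;-0.1 0 0 0 0 0 -10;-0.1 -0.3 5.8 0 0 0 0;-0.1 -0.3 5.8 0 0 0 0;-0.1 -0.3 5.8 0 0 0 0;-0.1 -0.3 5.8 0 0 0 0;-0.1 -0.3 5.8 0 0 0 0;-0.1 -0.3 5.8 1 0 0 0"
}}

```text
clock: 17.8
ee_pos: [0.604, -0.1794, 0.3289]
orientation: [3.121, 0.315, -0.078]
ft_force: [0.3, 0.3, -0.4]
gripper_width: 0.0468
```

```bash
python3 go.py .602 -.2395 .213 9
```

```text
pos [ 0.604  -0.1794  0.3289] yaw 11.5 j6 -0.49 t 17.8 w 0.0468 F [ 0.3  0.3 -0.4]
shift now-frame cm [-0.81  5.86 11.64]  target-frame cm [-1.13  5.91 11.59]  turn deg [-0.   2.9  2.5]
```

{"api": "jog_arm", "payload": {
  "targets": "-0.1 -0.9 4 2 0 2.9 2.5;-0.1 0 1.8 3 0 0 0;-0.1 0 0 2.5 0 0 0;-0.1 0 0 0 0 0 0"
}}

```text
clock: 18.3
ee_pos: [0.6014, -0.2447, 0.2425]
orientation: [-3.127, -0.234, 0.015]
ft_force: [-0.8, -0.2, 0.2]
gripper_width: 0.0469
```

```bash
cat > knob.py <<'E'
from h import *
import sys
x,y,z=[float(v) for v in sys.argv[1:4]]
s=sense();c=capture("wrist");cv2.imwrite(sys.argv[4],c["color"])
P=cloud(c,s);X,Y,Z=P[...,0],P[...,1],P[...,2]
k=(Z>z-.007)&(Z<z+.006)&(np.hypot(X-x,Y-y)<.03);q=P[k];print("knob",q.mean(0),(q.min(0)+q.max(0))/2,q.max(0)-q.min(0),len(q))
E
python3 knob.py .602 -.2395 .06 pics/w12.png;python3 go.py .602 -.2395 .213 9
```

```text
knob [ 0.60083303 -0.2383635   0.060001  ] [ 0.60099141 -0.23949481  0.05754739] [0.02323864 0.02360831 0.00909038] 2089
pos [ 0.602  -0.2447  0.2438] yaw 8.6 j6 -0.55 t 18.35 w 0.0468 F [ 0.1 -0.2 -0.1]
shift now-frame cm [ 0.1  -0.5   3.08]  target-frame cm [ 0.08 -0.51  3.08]  turn deg [-0.3  0.4 -0.4]
```

View pics/w12.png

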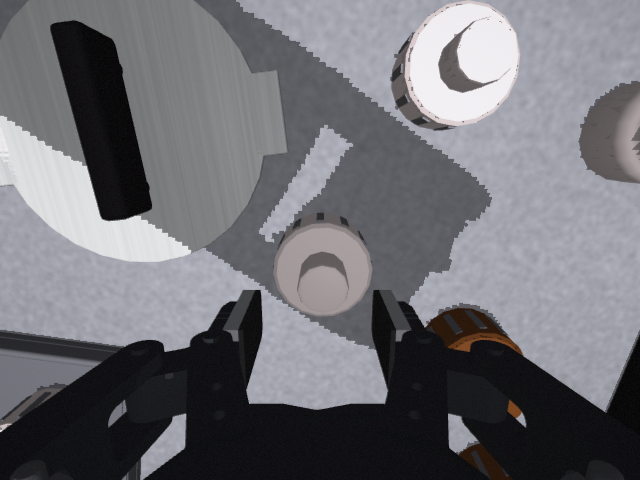

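{"api": "jog_arm", "payload": {
  "targets": "-0.1 0 -0.5 1 0 0 0;-0.1 0 0 1.6 0 0 0;-0.1 0 0 0.4 0 0 0;1 0 0 0 0 0 0;1 0 0 0 0 0 0;1 0 0 0 0 0 0;1 0 0 -5 0 0 0;1 0 0 -5 0 0 0;1 0 0 -4.5 0 0 0;1 0 0 0 0 0 0"
}}

```text
clock: 19.6
ee_pos: [0.6028, -0.2388, 0.363]
orientation: [-3.129, -0.238, 0.01]
ft_force: [0.6, 0.1, -0.4]
gripper_width: 0.0225
```

```bash
python3 go.py .5343 .1078 .36 9
```

```text
pos [ 0.6028 -0.2388  0.363 ] yaw 8.7 j6 -0.55 t 19.6 w 0.0225 F [ 0.6  0.1 -0.4]
shift now-frame cm [ -1.53 -35.29   0.46]  target-frame cm [ -1.34 -35.3    0.3 ]  turn deg [-0.2  0.3 -0.3]
```

{"api": "jog_arm", "payload": {
  "targets": "1 -0.2 -5.5 0 0 0 0;1 -0.2 -5.5 0 0 0 0;1 -0.2 -5.5 0 0 0 0;1 -0.2 -5.5 0 0 0 0;1 -0.2 -5.5 0 0 0 0;1 -0.2 -5.5 0 0 0 0;1 0 0 0 0 0 0"
}}

```text
clock: 20.48
ee_pos: [0.5368, 0.0939, 0.3584]
orientation: [-3.129, -0.232, 0.02]
ft_force: [-0.4, 0.0, -1.3]
gripper_width: 0.022
```

```bash
python3 go.py .5343 .1078 .221 9
```

```text
pos [0.5368 0.0939 0.3584] yaw 8.5 j6 -0.0 t 20.48 w 0.022 F [-0.4  0.  -1.3]
shift now-frame cm [ 0.13 -1.35 13.74]  target-frame cm [-0.02 -1.41 13.74]  turn deg [-0.3  0.7 -0.5]
```

{"api": "jog_arm", "payload": {
  "targets": "1 0.8 -1.7 3 0 0.7 -0.5;1 0 0 4 0 0 0;1 0 0 2 0 0 0;1 0 0 0 0 0 0"
}}

```text
clock: 20.98
ee_pos: [0.5411, 0.1111, 0.2637]
orientation: [-3.128, -0.247, 0.004]
ft_force: [-0.3, -0.5, -1.4]
gripper_width: 0.0225
```

```bash
python3 go.py .5417 .1097 .222 9;python3 - <<'E'
from h import *
s=sense();c=capture("wrist");cv2.imwrite("pics/w13.png",c["color"])
E
```

```text
pos [0.5411 0.1111 0.2637] yaw 9.0 j6 0.02 t 20.98 w 0.0225 F [-0.3 -0.5 -1.4]
shift now-frame cm [0.04 0.17 4.17]  target-frame cm [0.03 0.15 4.17]  turn deg [-0.2  0.1  0. ]
```

View pics/w13.png

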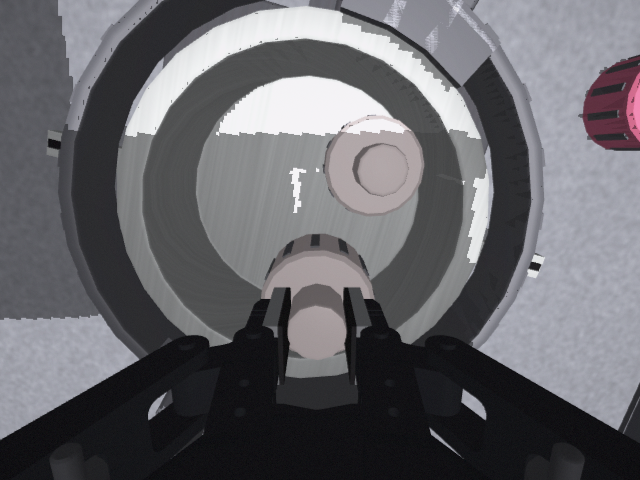

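{"api": "jog_arm", "payload": {
  "targets": "1 0 0.1 2 0 0 0;1 0 0 1.4 0 0 0;1 0 0 0.5 0 0 0;1 0 0 0.2 0 0 0"
}}

```text
clock: 21.52
ee_pos: [0.5434, 0.1092, 0.2253]
orientation: [-3.128, -0.244, -0.006]
ft_force: [0.8, -0.7, -0.4]
gripper_width: 0.0223
```

{"api": "jog_arm", "payload": {
  "targets": "1 -0.1 0 0.3 0 0 0;1 0 0 0.2 0 0 0"
}}

```text
clock: 21.78
ee_pos: [0.5429, 0.1092, 0.2215]
orientation: [-3.128, -0.244, -0.009]
ft_force: [-3.2, -1.0, 15.4]
gripper_width: 0.023
```

{"api": "jog_arm", "payload": {
  "targets": "0.05 0 0 -0.1 0 0 0;0.05 0 0 0 0 0 0;0.05 0 0 -3 0 0 0;0.05 0 0 -6 0 0 0;-0.1 0 0 -5 0 0 0;-0.1 0 0 0 0 0 0"
}}

```text
clock: 22.52
ee_pos: [0.5425, 0.1087, 0.367]
orientation: [-3.128, -0.245, -0.01]
ft_force: [0.4, 0.9, -0.3]
gripper_width: 0.0473
```

```bash
python3 carts.py; python3 go.py .649 -.133 .36 75;python3 - <<'E'
from h import *
s=sense();c=capture("wrist");cv2.imwrite("pics/w14.png",c["color"])
E
```

```text
scene 525 [419. 232.] mid [0.4925 0.1541] ext [0.08 0.13 0.03] ztop 0.075
scene 117 [192. 231.] mid [ 0.4435 -0.3829] ext [0.028 0.028 0.028] ztop 0.073
scene 118 [401. 253.] mid [0.5451 0.1136] ext [0.028 0.034 0.029] ztop 0.074
scene 131 [427. 258.] mid [0.5577 0.1703] ext [0.037 0.045 0.027] ztop 0.072
scene 94 [418. 284.] mid [0.6346 0.1403] ext [0.051 0.019 0.019] ztop 0.065
scene 121 [295. 291.] mid [ 0.6492 -0.1319] ext [0.028 0.022 0.021] ztop 0.066
side 106 [331. 183.] mid [0.5624 0.1679] ext [0.045 0.048 0.028] ztop 0.073
side 61 [364. 191.] mid [0.6422 0.1353] ext [0.03  0.022 0.023] ztop 0.069
side 64 [327. 198.] mid [0.5452 0.1115] ext [0.04  0.031 0.029] ztop 0.074
side 95 [386. 274.] mid [ 0.6484 -0.1342] ext [0.022 0.027 0.021] ztop 0.066
side 136 [305. 384.] mid [ 0.4422 -0.3784] ext [0.023 0.036 0.025] ztop 0.07
pos [0.5412 0.1085 0.3633] yaw 9.0 j6 0.02 t 22.62 w 0.047 F [ 0.1  0.3 -1. ]
shift now-frame cm [ 6.89 25.54  0.24]  target-frame cm [-20.54  16.66   0.33]  turn deg [ -0.2  -0.1 -66. ]
```

View pics/w14.png

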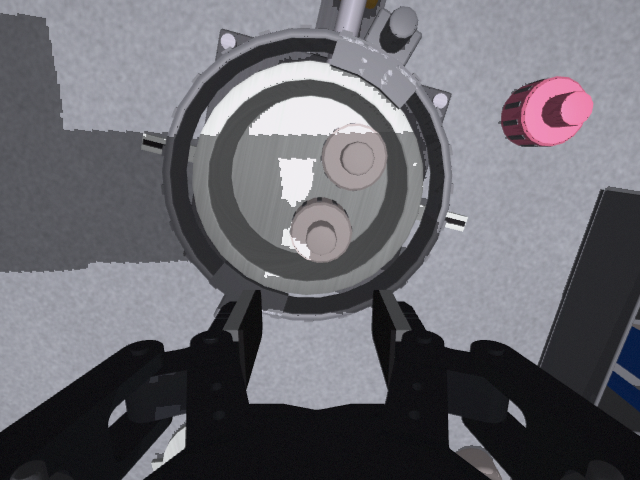

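{"api": "jog_arm", "payload": {
  "targets": "-0.1 0 0 0 0 0 -9.5;-0.1 0 0 0 0 0 -9.5;-0.1 0 0 0 0 0 -9.5;-0.1 0 0 0 0 0 -9.5;-0.1 0 0 0 0 0 -9.5;-0.1 0 0 0 0 0 -9.5;-0.1 0 0 0 0 0 -9.5;-0.1 -4.2 3.4 0 0 0 0;-0.1 -4.2 3.4 0 0 0 0;-0.1 -4.2 3.4 2 0 0 0;-0.1 -4.2 3.4 3 0 0 0;-0.1 -3 2 2 0 0 0"
}}

```text
clock: 24.18
ee_pos: [0.6446, -0.1215, 0.2632]
orientation: [-2.42, -1.962, 0.051]
ft_force: [-0.3, 0.5, 0.4]
gripper_width: 0.0467
```

```bash
python3 go.py .649 -.133 .213 75
```

```text
pos [ 0.6446 -0.1215  0.2632] yaw 78.1 j6 -1.56 t 24.18 w 0.0467 F [-0.3  0.5  0.4]
shift now-frame cm [-0.99  0.87  5.  ]  target-frame cm [-1.    0.72  5.02]  turn deg [-2.3  0.6  3.1]
```

{"api": "jog_arm", "payload": {
  "targets": "-0.1 -0.8 0.6 1 -2.3 0.6 3.1;-0.1 0 0 0 0 0 0"
}}

```text
clock: 24.42
ee_pos: [0.6467, -0.1334, 0.2456]
orientation: [-2.491, -1.901, 0.009]
ft_force: [-0.0, 0.1, -0.1]
gripper_width: 0.0469
```

```bash
python3 knob.py .649 -.133 .06 pics/w15.png;python3 go.py .649 -.133 .213 75
```

```text
knob [ 0.64683596 -0.13306299  0.06001759] [ 0.64799114 -0.13336743  0.05763774] [0.02337343 0.02346197 0.00904245] 1981
pos [ 0.6467 -0.133   0.246 ] yaw 74.8 j6 -1.53 t 24.48 w 0.0472 F [-0.8  0.6  0.3]
shift now-frame cm [0.06 0.26 3.3 ]  target-frame cm [0.06 0.22 3.3 ]  turn deg [-0.6 -0.  -0.2]
```

View pics/w15.png

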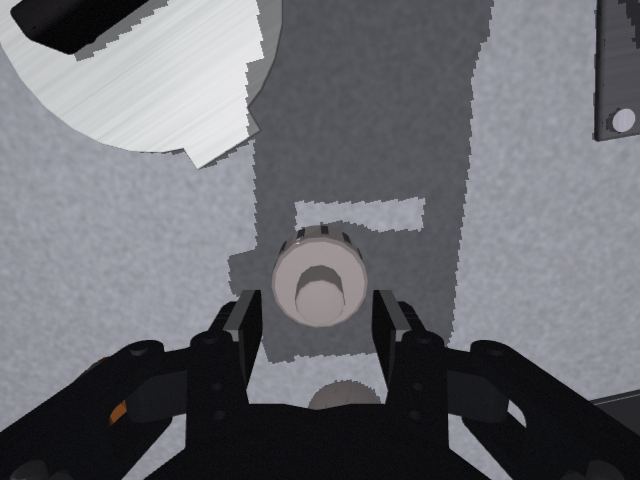

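{"api": "jog_arm", "payload": {
  "targets": "-0.1 0 0.1 1.2 0 0 0;-0.1 0 0 1.5 0 0 0;-0.1 0 0 0.5 0 0 0;1 0 0 0 0 0 0;1 0 0 0 0 0 0;1 0 0 0 0 0 0;1 0 0 -5 0 0 0;1 0 0 -5 0 0 0;1 0 0 -4.5 0 0 0;1 0 0 0 0 0 0"
}}

```text
clock: 25.72
ee_pos: [0.6486, -0.1309, 0.361]
orientation: [-2.483, -1.907, 0.012]
ft_force: [-0.1, -0.4, -1.8]
gripper_width: 0.0225
```

```bash
python3 go.py .4894 .1577 .36 75
```

```text
pos [ 0.6486 -0.1309  0.361 ] yaw 75.0 j6 -1.53 t 25.73 w 0.0225 F [-0.1 -0.4 -1.8]
shift now-frame cm [ 23.77 -22.82   0.4 ]  target-frame cm [ 23.75 -22.85   0.1 ]  turn deg [-0.7  0.   0. ]
```

{"api": "jog_arm", "payload": {
  "targets": "1 4 -3.8 0 0 0 0;1 4 -3.8 0 0 0 0;1 4 -3.8 0 0 0 0;1 4 -3.8 0 0 0 0;1 4 -3.8 0 0 0 0;1 3 -3 0 0 0 0;1 0 0 0 0 0 0"
}}

```text
clock: 26.6
ee_pos: [0.4879, 0.1548, 0.3578]
orientation: [-2.483, -1.901, 0.023]
ft_force: [0.2, 0.2, -2.3]
gripper_width: 0.0225
```

```bash
python3 go.py .4894 .1577 .222 75;python3 - <<'E'
from h import *
s=sense();c=capture("wrist");cv2.imwrite("pics/w16.png",c["color"])
E
```

```text
pos [0.4879 0.1548 0.3578] yaw 74.9 j6 -1.03 t 26.6 w 0.0225 F [ 0.2  0.2 -2.3]
shift now-frame cm [ 0.36  0.35 13.57]  target-frame cm [ 0.32  0.07 13.58]  turn deg [-1.1  0.2 -0.1]
```

View pics/w16.png

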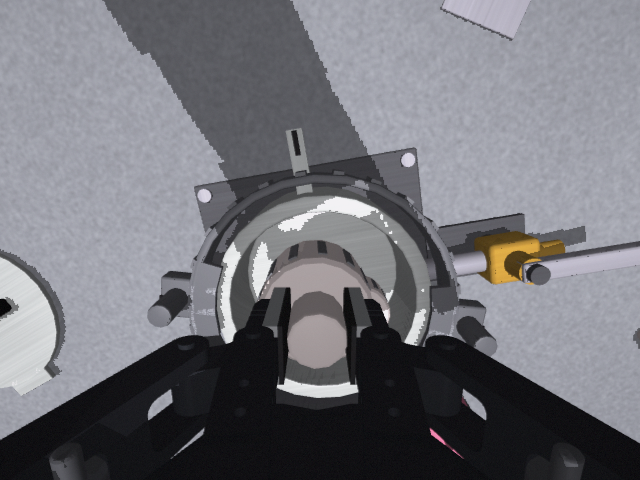

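{"api": "jog_arm", "payload": {
  "targets": "1 0.3 0.1 4 -1 0.2 0;1 0 0 4 0 0 0;1 0 0 2 0 0 0;1 0 0 0 0 0 0"
}}

```text
clock: 27.15
ee_pos: [0.4915, 0.1537, 0.2541]
orientation: [-2.498, -1.905, -0.0]
ft_force: [-0.1, 0.0, -1.6]
gripper_width: 0.0225
```

```bash
python3 go.py .4894 .1577 .222 75
```

```text
pos [0.4915 0.1537 0.2541] yaw 74.7 j6 -1.02 t 27.15 w 0.0225 F [-0.1  0.  -1.6]
shift now-frame cm [ 0.32 -0.31  3.21]  target-frame cm [ 0.33 -0.3   3.21]  turn deg [-0.  -0.  -0.3]
```

{"api": "jog_arm", "payload": {
  "targets": "1 0.3 -0.3 1.5 0 0 0;1 0 0 1 0 0 0;1 0 0 0.5 0 0 0;1 0 0 0.2 0 0 0"
}}

```text
clock: 27.65
ee_pos: [0.4907, 0.157, 0.2216]
orientation: [2.499, 1.902, 0.005]
ft_force: [-0.5, 0.0, -1.6]
gripper_width: 0.0226
```

{"api": "jog_arm", "payload": {
  "targets": "1 0 0 0.2 0 0 0;1 0 0 0.2 0 0 0"
}}

```text
clock: 27.9
ee_pos: [0.4914, 0.1568, 0.2195]
orientation: [2.497, 1.903, 0.007]
ft_force: [-7.5, -8.7, 35.3]
gripper_width: 0.0229
```

Contact; release, rise and look.

{"api": "jog_arm", "payload": {
  "targets": "0.05 0 0 -0.2 0 0 0;0.05 0 0 0 0 0 0;0.05 0 0 -3 0 0 0;0.05 0 0 -6 0 0 0;-0.1 0 0 -5 0 0 0;-0.1 0 5 -5 0 0 0;-0.1 0 2 0 0 0 0"
}}

```text
clock: 28.78
ee_pos: [0.5522, 0.1403, 0.412]
orientation: [2.494, 1.905, 0.011]
ft_force: [0.6, 0.1, -0.4]
gripper_width: 0.0468
```

```bash
python3 - <<'E'
from h import *
s=sense();print(s["ee_pos"],s["clock"]);c=capture("wrist");cv2.imwrite("pics/w17.png",c["color"])
P=cloud(c,s);X,Y,Z=P[...,0],P[...,1],P[...,2]
for x,y in((.56,.172),(.543,.109),(.491,.157)):
    k=(Z>.062)&(Z<.073)&(np.hypot(X-x,Y-y)<.02);q=P[k];print(len(q),((q.min(0)+q.max(0))/2) if len(q) else 0,q[:,2].max(),np.median(q[:,2]))
for n in("scene","side"):
    c=capture(n);P=cloud(c);X,Y,Z=P[...,0],P[...,1],P[...,2];col=c["color"]
    cv2.imwrite(f"pics/{n}17.png",c["color"])
    L=(X>.4)&(X<.62)&(Y>-.33)&(Y<-.09)
    mx=col.max(-1);mn=col.min(-1)
    m=L&(Z>.008)&(Z<.02)&(mn>90);q=P[m]
    bar=L&(Z>.03)&(Z<.06)&(mx<80);qb=P[bar]
    print(n,"plate",len(q),np.median(q,0),(q.min(0)+q.max(0))/2,"bar",len(qb))
    r=cv2.minAreaRect((qb[qb[:,2]>.04][:,:2]*1000).astype(np.float32));print(r)
E
```

```text
[0.55224459 0.1402703  0.41195081] 28.775
551 [0.56096522 0.17163077 0.06646783] 0.07091929284082088 0.06841389156608108
551 [0.54407336 0.10769158 0.06641605] 0.07079320122649496 0.06843940976801366
615 [0.49614225 0.15459562 0.06807325] 0.0707998878220727 0.06841047366245068
scene plate 1800 [ 0.50292054 -0.18424661  0.01345154] [ 0.49846404 -0.20978807  0.01400879] bar 205
((493.2679443359375, -184.3699493408203), (12.881784439086914, 76.44574737548828), 17.984657287597656)
side plate 2817 [ 0.4834676 -0.191586   0.0130157] [ 0.51012721 -0.21703887  0.01390596] bar 221
((486.9866638183594, -187.8212890625), (12.215001106262207, 84.77812957763672), 15.078607559204102)
```

View pics/w17.png

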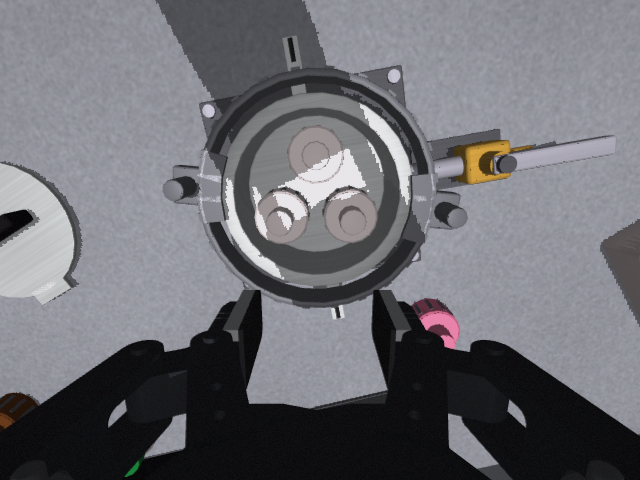

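View pics/side17.png

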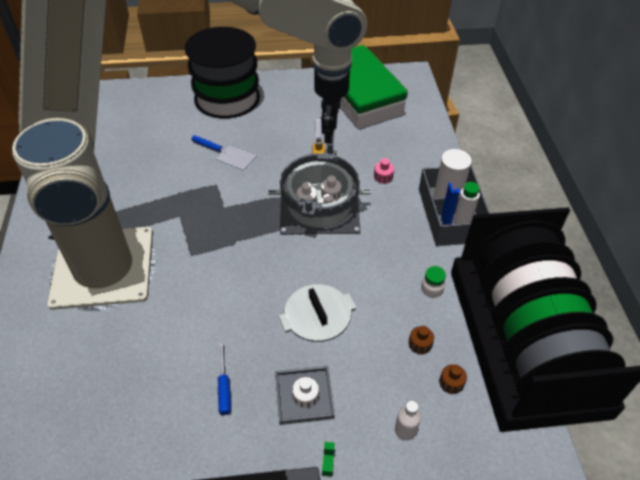

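```bash
python3 go.py .492 -.16 .42 16
```

```text
pos [0.5496 0.14   0.4065] yaw 74.7 j6 -1.08 t 28.93 w 0.047 F [-0.8 -0.3 -1. ]
shift now-frame cm [-30.46   2.36  -1.31]  target-frame cm [-13.81  27.25  -1.35]  turn deg [-0.1  0.2 58.7]
```

{"api": "jog_arm", "payload": {
  "targets": "-0.1 0 0 -0.3 0 0 9.8;-0.1 0 0 -0.3 0 0 9.8;-0.1 0 0 -0.3 0 0 9.8;-0.1 0 0 -0.3 0 0 9.8;-0.1 0 0 -0.3 0 0 9.8;-0.1 0 0 0 0 0 9.8;-0.1 -2.7 5.4 0 0 0 0;-0.1 -2.7 5.4 0 0 0 0;-0.1 -2.7 5.4 0 0 0 0;-0.1 -2.7 5.4 0 0 0 0;-0.1 -2.7 5.4 0 0 0 0;-0.1 0 0 0 0 0 0"
}}

```text
clock: 30.42
ee_pos: [0.4661, -0.1573, 0.4005]
orientation: [-3.111, -0.39, 0.086]
ft_force: [0.0, 0.6, 0.5]
gripper_width: 0.0471
```

```bash
cat > lid.py <<'E'
from h import *
import sys
s=sense();c=capture("wrist");cv2.imwrite(sys.argv[1],c["color"])
P=cloud(c,s);X,Y,Z=P[...,0],P[...,1],P[...,2];col=c["color"]
x,y=float(sys.argv[2]),float(sys.argv[3]);zb=float(sys.argv[4]) if len(sys.argv)>4 else 0.0
near=np.hypot(X-x,Y-y)<.1
m=near&(Z>zb+.039)&(Z<zb+.049)&(col.max(-1)<90)
k,l,st,ce=cv2.connectedComponentsWithStats(m.astype(np.uint8));i=1+np.argmax(st[1:,4]);q=(P[l==i][:,:2]*1000).astype(np.float32)
print("bar",len(q),cv2.minAreaRect(q),P[l==i][:,2].max())
m=near&(Z>zb+.009)&(Z<zb+.016);Q=P[m]
r=np.hypot(Q[:,0]-x,Q[:,1]-y);print("plate ztop",np.median(Q[:,2]))
from scipy.optimize import least_squares
th=np.degrees(np.arctan2(Q[:,1]-y,Q[:,0]-x));E=[]
for t in range(-180,180,3):
    w=np.where((th>=t)&(th<t+3))[0]
    if len(w)>5: E.append(Q[w[np.argsort(r[w])[-2]]])
E=np.array(E);f=least_squares(lambda p:np.hypot(E[:,0]-p[0],E[:,1]-p[1])-.074,[x,y],loss="soft_l1",f_scale=.0007).x
print("circle",f,len(E));rr=np.hypot(Q[:,0]-f[0],Q[:,1]-f[1]);L=Q[rr>.077]
a=np.arctan2(L[:,1]-f[1],L[:,0]-f[0]);print("lug axis deg",np.degrees(np.angle(np.mean(np.exp(2j*a))))/2,len(L))
E
python3 lid.py pics/w18.png .490 -.186; python3 go.py .490 -.186 .19 16
```

```text
bar 1260 ((487.02020263671875, -184.48403930664062), (13.90800952911377, 85.37982940673828), 14.523823738098145) 0.04757951148406675
plate ztop 0.012528285874119166
circle [ 0.48686401 -0.18452408] 120
lug axis deg 14.963423225226723 601
pos [ 0.4664 -0.1558  0.4003] yaw 14.4 j6 -0.58 t 30.48 w 0.0471 F [ 0.1  0.6 -0.1]
shift now-frame cm [ 2.67  3.77 20.87]  target-frame cm [ 1.44  3.55 21.03]  turn deg [-0.8  3.1 -1.6]
```

View pics/w18.png

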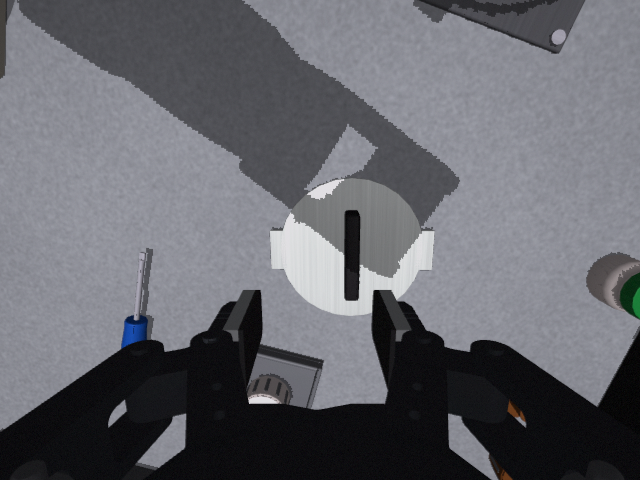

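{"api": "jog_arm", "payload": {
  "targets": "-0.1 1.2 3.4 5 0 3.1 -0.5;-0.1 0 0 5 0 0 0;-0.1 0 0 4 0 0 0;-0.1 0 0 0 0 0 0"
}}

```text
clock: 30.98
ee_pos: [0.4827, -0.1786, 0.2539]
orientation: [-3.098, -0.411, 0.007]
ft_force: [-0.1, -0.5, -0.0]
gripper_width: 0.0471
```

```bash
python3 lid.py pics/w19.png .487 -.1845; python3 go.py .487 -.1845 .192 14.7
```

```text
bar 3828 ((487.0177307128906, -184.19338989257812), (13.752137184143066, 84.90888977050781), 14.852514266967773) 0.047850195469344214
plate ztop 0.012519295759768956
circle [ 0.48702765 -0.18470791] 120
lug axis deg 14.701377708653814 1567
pos [ 0.4833 -0.1789  0.2555] yaw 15.1 j6 -0.66 t 31.02 w 0.047 F [-0.7  0.2  0.4]
shift now-frame cm [0.21 0.73 6.34]  target-frame cm [0.21 0.63 6.35]  turn deg [-0.9 -0.   0.4]
```

{"api": "jog_arm", "payload": {
  "targets": "-0.1 0.2 0.6 2 -0.9 0 0.3;-0.1 0 0 3 0 0 0;-0.1 0 0 1 0 0 0;-0.1 0 0 0 0 0 0"
}}

```text
clock: 31.52
ee_pos: [0.4904, -0.1819, 0.2007]
orientation: [3.11, 0.411, 0.013]
ft_force: [-0.6, -0.6, 0.7]
gripper_width: 0.047
```

```bash
python3 go.py .487 -.1845 .192 14.7
```

```text
pos [ 0.4904 -0.1819  0.2007] yaw 15.1 j6 -0.64 t 31.52 w 0.047 F [-0.6 -0.6  0.7]
shift now-frame cm [-0.4   0.16  0.86]  target-frame cm [-0.39  0.17  0.87]  turn deg [ 0.3 -0.4  0.4]
```

{"api": "jog_arm", "payload": {
  "targets": "-0.1 -0.4 0.2 0.5 0.3 -0.4 0.4;-0.1 0 0 0.3 0 0 0;-0.1 0 0 0 0 0 0",
  "squeeze": 90
}}

```text
clock: 31.9
ee_pos: [0.4878, -0.1852, 0.1949]
orientation: [3.114, 0.4, 0.006]
ft_force: [0.1, 0.2, -0.8]
gripper_width: 0.047
```

```bash
python3 go.py .487 -.1845 .192 14.7
```

```text
pos [ 0.4878 -0.1852  0.1949] yaw 14.6 j6 -0.64 t 31.9 w 0.047 F [ 0.1  0.2 -0.8]
shift now-frame cm [-0.06 -0.09  0.29]  target-frame cm [-0.06 -0.09  0.29]  turn deg [ 0.1 -0.2 -0.1]
```

{"api": "jog_arm", "payload": {
  "targets": "1 0 0 0.2 0 0 0;1 0 0 0 0 0 0;1 0 0 0 0 0 0;1 0 0 0 0 0 0;1 0 0 -3 0 0 0;1 0 0 -5 0 0 0;1 0 0 -5 0 0 0;1 0 0 -4 0 0 0;1 0 0 0 0 0 0"
}}

```text
clock: 33.02
ee_pos: [0.4862, -0.1847, 0.3652]
orientation: [-3.115, -0.4, 0.003]
ft_force: [0.2, 0.9, -4.1]
gripper_width: 0.0119
```

```bash
python3 go.py .528 .1473 .36 -5.4; python3 - <<'E'
from h import *
s=sense();c=capture("wrist");cv2.imwrite("pics/w20.png",c["color"])
E
```

```text
pos [ 0.4862 -0.1847  0.3652] yaw 14.6 j6 -0.64 t 33.02 w 0.0119 F [ 0.2  0.9 -4.1]
shift now-frame cm [ 12.43 -31.06   0.55]  target-frame cm [  1.04 -33.44   0.52]  turn deg [-0.1  0.1 20. ]
```

View pics/w20.png

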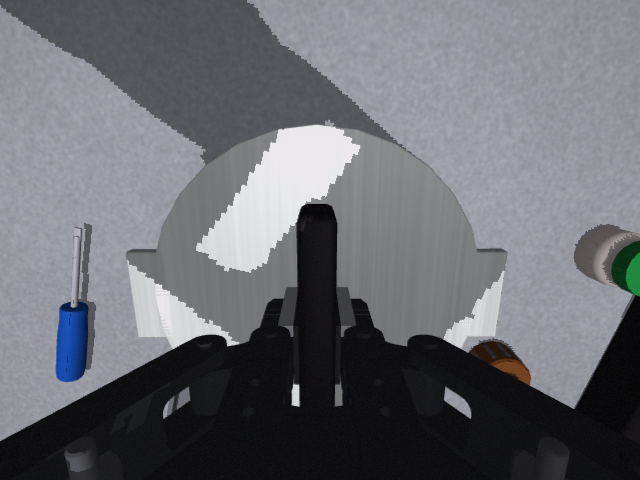

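{"api": "jog_arm", "payload": {
  "targets": "1 0 0 0 0 0 10;1 0 0 0 0 0 10;1 0.2 -5 0 0 0 0;1 0.2 -5 0 0 0 0;1 0.2 -5 0 0 0 0;1 0.2 -5 0 0 0 0;1 0.2 -5 0 0 0 0;1 0.2 -4 0 0 0 0;1 0 -3 0 0 0 0;1 0 0 0 0 0 0"
}}

```text
clock: 34.33
ee_pos: [0.525, 0.1422, 0.3394]
orientation: [-3.135, 0.171, 0.069]
ft_force: [0.1, -1.1, -3.4]
gripper_width: 0.0123
```

```bash
python3 go.py .528 .1473 .271 -5.4
```

```text
pos [0.525  0.1422 0.3394] yaw -6.2 j6 0.34 t 34.33 w 0.0123 F [ 0.1 -1.1 -3.4]
shift now-frame cm [ 0.55 -0.55  6.82]  target-frame cm [ 0.25 -0.54  6.84]  turn deg [ 0.   2.5 -0.8]
```

{"api": "jog_arm", "payload": {
  "targets": "1 0.5 -0.5 1 0 2.5 -0.8;1 0 0 0 0 0 0"
}}

```text
clock: 34.58
ee_pos: [0.5284, 0.1458, 0.325]
orientation: [3.135, -0.147, -0.011]
ft_force: [-0.5, -0.5, -3.1]
gripper_width: 0.0128
```

```bash
cat > held.py <<'E'
from h import *
import sys
from scipy.optimize import least_squares
s=sense();c=capture("wrist");cv2.imwrite(sys.argv[1],c["color"])
e=np.array(s["ee_pos"]);zb=e[2]-.193
P=cloud(c,s);X,Y,Z=P[...,0],P[...,1],P[...,2]
m=(np.hypot(X-e[0],Y-e[1])<.095)&(abs(Z-zb-.012)<.008)&(c["color"].min(-1)>60);Q=P[m]
A=np.c_[Q[:,:2]-e[:2],np.ones(len(Q))];co=np.linalg.lstsq(A,Q[:,2],rcond=None)[0];print("plane tilt deg",np.degrees(co[:2]).round(2),"z@tcp",co[2].round(4),"zb",zb)
x,y=e[:2];th=np.degrees(np.arctan2(Q[:,1]-y,Q[:,0]-x));r=np.hypot(Q[:,0]-x,Q[:,1]-y);E=[]
for t in range(-180,180,3):
    w=np.where((th>=t)&(th<t+3))[0]
    if len(w)>5 and np.sort(r[w])[-2]>.068: E.append(Q[w[np.argsort(r[w])[-2]]])
E=np.array(E);f=least_squares(lambda p:np.hypot(E[:,0]-p[0],E[:,1]-p[1])-.074,[x,y],loss="soft_l1",f_scale=.0007).x
print("lid centre",f,len(E),"tcp",e)
rr=np.hypot(Q[:,0]-f[0],Q[:,1]-f[1]);L=Q[rr>.0765];print("n lug",len(L))
for sg in(1,-1):
    K=L[(L[:,0]-f[0])*sg>0];a=np.degrees(np.arctan2(K[:,1]-f[1],(K[:,0]-f[0])))
    if len(K):print(sg,len(K),a.min(),a.max())
E
python3 held.py pics/w21.png; python3 go.py .528 .1473 .271 -5.4
```

```text
plane tilt deg [-0.44  0.  ] z@tcp 0.1441 zb 0.13198930664420044
lid centre [0.52663842 0.14567391] 76 tcp [0.52840079 0.14577095 0.32498931]
n lug 3150
1 1576 -20.588437195840513 11.004220296063227
-1 1574 -179.95399346605814 179.98432806857463
pos [0.5284 0.1456 0.3254] yaw -5.4 j6 0.34 t 34.62 w 0.0121 F [-0.8 -0.6 -3. ]
shift now-frame cm [-0.02 -0.19  5.44]  target-frame cm [-0.06 -0.17  5.44]  turn deg [0.2 0.4 0. ]
```

View pics/w21.png

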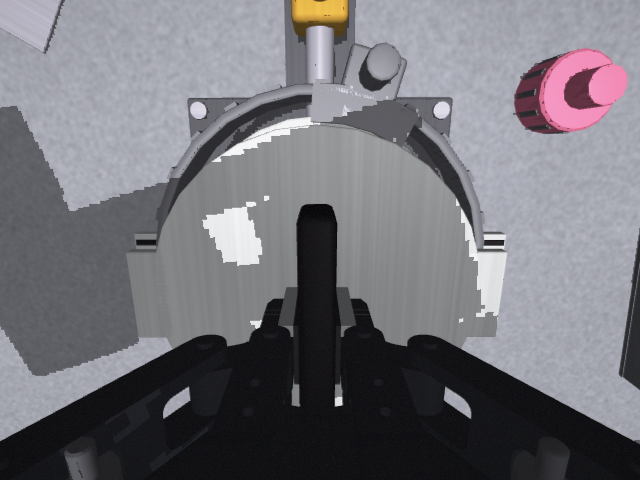

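{"api": "jog_arm", "payload": {
  "targets": "1 0.15 -0.2 1.5 0.2 0.4 0;1 0 0 2 0 0 0;1 0 0 0 0 0 0"
}}

```text
clock: 35.0
ee_pos: [0.5295, 0.1458, 0.2878]
orientation: [3.137, -0.152, -0.003]
ft_force: [-0.0, 0.5, -3.8]
gripper_width: 0.0124
```

```bash
python3 held.py pics/w22.png; python3 go.py .5295 .1473 .265 -5.4
```

```text
plane tilt deg [-0.17  0.16] z@tcp 0.1069 zb 0.09476812593140332
lid centre [0.52861586 0.14617366] 74 tcp [0.52953955 0.14575848 0.28776813]
n lug 3138
1 1568 -20.51266460331872 10.930251467748791
-1 1570 -179.99123592192564 179.96012460639955
pos [0.53   0.1459 0.2886] yaw -5.6 j6 0.34 t 35.05 w 0.0124 F [ 0.2  0.2 -3.8]
shift now-frame cm [-0.06 -0.14  2.36]  target-frame cm [-0.06 -0.14  2.36]  turn deg [ 0.   0.  -0.2]
```

{"api": "jog_arm", "payload": {
  "targets": "1 -0.1 -0.15 1 0 0 -0.2;1 0 0 0.6 0 0 0;1 0 0 0.3 0 0 0;1 0 0 0.2 0 0 0"
}}

```text
clock: 35.55
ee_pos: [0.5297, 0.1475, 0.2676]
orientation: [-3.137, 0.147, -0.003]
ft_force: [-0.8, 1.1, -2.7]
gripper_width: 0.0121
```

```bash
python3 held.py pics/w23.png; python3 go.py .529 .1473 .265 -5.4
```

```text
plane tilt deg [0.64 1.84] z@tcp 0.0868 zb 0.07463038107128112
lid centre [0.53182717 0.16960045] 80 tcp [0.52974264 0.14753345 0.26763038]
n lug 10297
1 5677 -88.92638215979183 44.761582730184394
-1 4620 -179.98125265333644 179.97418437083468
pos [0.5297 0.1475 0.2675] yaw -5.4 j6 0.34 t 35.6 w 0.0124 F [ 0.6  0.2 -3.8]
shift now-frame cm [-0.07  0.03  0.25]  target-frame cm [-0.07  0.03  0.25]  turn deg [-0.  -0.1  0. ]
```

Plug is entering without contact so far; continue gently.

{"api": "jog_arm", "payload": {
  "targets": "1 0 0 0.2 0 0 0;1 0 0 0.2 0 0 0;1 0 0 0.1 0 0 0"
}}

```text
clock: 35.98
ee_pos: [0.5298, 0.1476, 0.2653]
orientation: [-3.137, 0.147, -0.003]
ft_force: [-3.0, 0.0, 2.6]
gripper_width: 0.0124
```

{"api": "jog_arm", "payload": {
  "targets": "1 0 0 0.2 0 0 0;1 0 0 0.1 0 0 0"
}}

```text
clock: 36.22
ee_pos: [0.5298, 0.1476, 0.2653]
orientation: [-3.138, 0.146, -0.004]
ft_force: [-1.4, -0.5, 0.9]
gripper_width: 0.0123
```

```bash
python3 - <<'E'
from h import *
s=sense();c=capture("wrist");cv2.imwrite("pics/w24.png",c["color"])
P=cloud(c,s);X,Y,Z=P[...,0],P[...,1],P[...,2];print(s["ee_pos"])
m=(np.hypot(X-.528,Y-.1473)<.073)&(Z>.075)&(Z<.097)&(c["color"].min(-1)>60);Q=P[m]
A=np.c_[Q[:,0]-.528,Q[:,1]-.1473,np.ones(len(Q))];print(np.linalg.lstsq(A,Q[:,2],rcond=None)[0])
E
```

```text
[0.52977787 0.14764368 0.26532649]
[0.00067602 0.00080174 0.08450609]
```

View pics/w24.png

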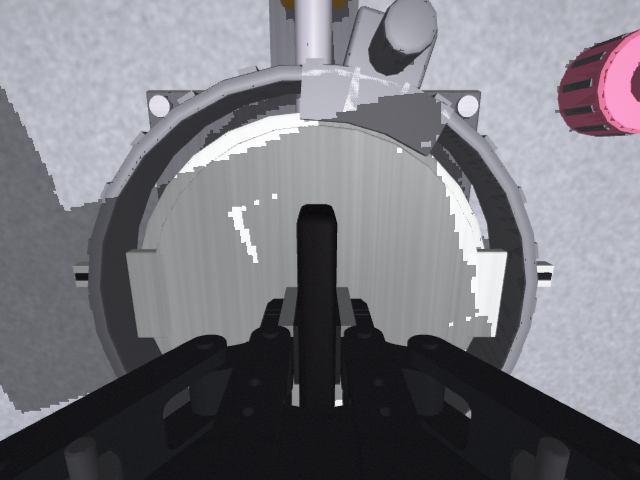

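{"api": "jog_arm", "payload": {
  "targets": "0.3 0 0 0 0 0 0;0.3 0 0 0 0 0 0;0.3 0 0 -4 0 0 0;0.3 0 0 -6 0 0 0;0.3 0 -3 -6 0 0 0;0.3 0 0 0 0 0 0"
}}

```text
clock: 37.02
ee_pos: [0.5333, 0.1763, 0.4262]
orientation: [-3.136, 0.148, -0.008]
ft_force: [0.3, -0.3, -1.6]
gripper_width: 0.0298
```

```bash
python3 lid.py pics/w25.png .528 .1473 .072; python3 - <<'E'
from h import *
s=sense();c=capture("wrist");P=cloud(c,s);X,Y,Z=P[...,0],P[...,1],P[...,2]
m=(np.hypot(X-.528,Y-.1473)<.073)&(Z>.075)&(Z<.097)&(c["color"].min(-1)>60);Q=P[m]
A=np.c_[Q[:,0]-.528,Q[:,1]-.1473,np.ones(len(Q))];print(np.linalg.lstsq(A,Q[:,2],rcond=None)[0],s["ee_pos"])
r=np.hypot(X-.528,Y-.1473);m=(Z>.047)&(Z<.06)&(r>.1)&(r<.135)&(abs(Y-.147)<.04)
k,l,st,ce=cv2.connectedComponentsWithStats(m.astype(np.uint8))
for i in range(1,k):
    if st[i,4]>30:q=P[l==i];print("ptr",st[i,4],np.nanmean(q,0).round(4))
E
```

```text
bar 1610 ((529.673095703125, 149.94073486328125), (84.23734283447266, 13.420448303222656), 84.76860809326172) 0.11966612325531889
plate ztop 0.08451186229697852
circle [0.52663566 0.15075581] 120
lug axis deg -6.9444510535981525 1574
[0.00051462 0.00038586 0.08449959] [0.53234504 0.17538713 0.4235623 ]
ptr 268 [0.41   0.159  0.0523]
ptr 275 [0.646  0.1365 0.0526]
```

View pics/w25.png

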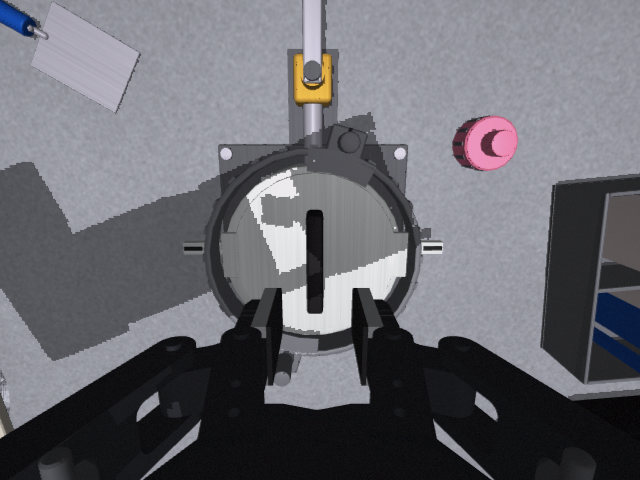

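```bash
python3 go.py .565 .244 .272 -21
```

```text
pos [0.5317 0.1749 0.4216] yaw -5.4 j6 0.39 t 37.12 w 0.0301 F [-1.3  0.  -0.3]
shift now-frame cm [ 2.71 -7.22 14.94]  target-frame cm [ 0.63 -7.65 14.96]  turn deg [ 0.1  0.2 15.6]
```

{"api": "jog_arm", "payload": {
  "targets": "0.35 0 0 0 0 0 7.8;0.35 0 0 0 0 0 7.8;0.35 0.3 -3.8 3 0 0 0;0.35 0.3 -3.8 3 0 0 0;0.35 0 0 3 0 0 0;0.35 0 0 0 0 0 0"
}}

```text
clock: 37.88
ee_pos: [0.5618, 0.2406, 0.3163]
orientation: [3.073, -0.59, -0.03]
ft_force: [-1.0, -0.4, -0.4]
gripper_width: 0.0278
```

```bash
python3 go.py .565 .244 .272 -21; python3 - <<'E'
from h import *
s=sense();c=capture("wrist");cv2.imwrite("pics/w26.png",c["color"])
P=cloud(c,s);X,Y,Z=P[...,0],P[...,1],P[...,2]
m=(Z>.117)&(Z<.126)&(np.hypot(X-.565,Y-.244)<.025);q=P[m];print(len(q),q.mean(0),(q.min(0)+q.max(0))/2)
E
```

```text
pos [0.5618 0.2406 0.3163] yaw -21.8 j6 0.76 t 37.88 w 0.0278 F [-1.  -0.4 -0.4]
shift now-frame cm [ 0.24 -0.51  4.42]  target-frame cm [ 0.18 -0.43  4.43]  turn deg [ 0.9  1.  -0.7]
829 [0.56552511 0.24502781 0.12199187] [0.56525724 0.24430072 0.12052125]
```

View pics/w26.png

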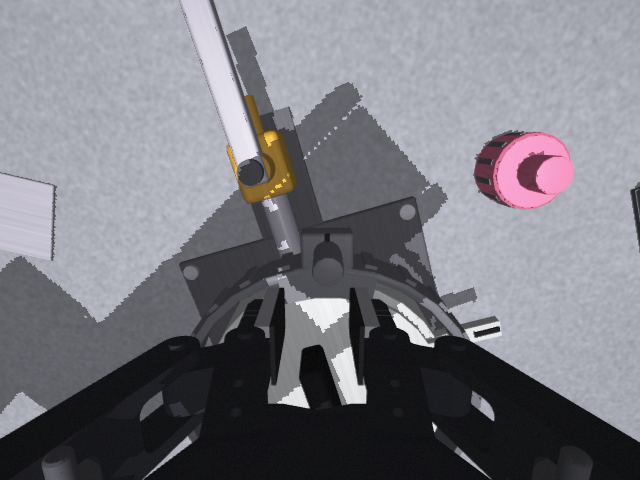

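{"api": "jog_arm", "payload": {
  "targets": "0.35 0.3 -0.5 0.5 0.9 1 -0.7;0.35 0 0 0 0 0 0"
}}

```text
clock: 38.17
ee_pos: [0.5678, 0.2439, 0.314]
orientation: [-3.086, 0.574, -0.01]
ft_force: [-0.5, -0.2, -0.3]
gripper_width: 0.0275
```

```bash
python3 go.py .5653 .2445 .272 -21
```

```text
pos [0.5678 0.2439 0.314 ] yaw -21.1 j6 0.75 t 38.17 w 0.0275 F [-0.5 -0.2 -0.3]
shift now-frame cm [-0.28  0.05  4.19]  target-frame cm [-0.26  0.03  4.2 ]  turn deg [-0.2 -0.3 -0.1]
```

{"api": "jog_arm", "payload": {
  "targets": "0.35 -0.2 0 1 0 0 0;0.35 0 0 2 0 0 0;0.35 0 0 1 0 0 0;0.35 0 0 0 0 0 0"
}}

```text
clock: 38.67
ee_pos: [0.5662, 0.2444, 0.2724]
orientation: [-3.085, 0.574, -0.012]
ft_force: [-1.3, 0.0, -1.3]
gripper_width: 0.0281
```

```bash
python3 go.py .5653 .2445 .272 -21
```

```text
pos [0.5662 0.2444 0.2724] yaw -21.1 j6 0.76 t 38.67 w 0.0281 F [-1.3  0.  -1.3]
shift now-frame cm [-0.09  0.02  0.04]  target-frame cm [-0.09  0.02  0.04]  turn deg [-0.3 -0.4 -0.1]
```

Straddling the post. Sweep clockwise in chunks.

{"api": "jog_arm", "payload": {
  "targets": "0.35 1.36 0.09 0 0 0 7.5;0.35 1.36 0.09 0 0 0 7.5;0.35 1.36 0.09 0 0 0 7.5"
}}

```text
clock: 39.05
ee_pos: [0.5993, 0.2232, 0.2719]
orientation: [-2.908, 1.181, -0.002]
ft_force: [-3.0, 2.3, 0.4]
gripper_width: 0.0277
```

```bash
cat > arc.py <<'E'
from h import *
s=sense();p=np.array(s["ee_pos"]);d=p[:2]-[.528,.1473];R=Ro.from_rotvec(s["orientation"]).as_matrix()
print("theta",np.degrees(np.arctan2(d[1],d[0])).round(1),"r",np.hypot(*d).round(4),"yaw",np.degrees(np.arctan2(R[1,0],R[0,0])).round(1),"z",p[2].round(4),"tilt",R[:2,2].round(3),"F",s["ft_force"].round(1),"T",s["wrist_torque"].round(2),"t",s["clock"])
E
python3 arc.py
```

```text
theta 46.8 r 0.1042 yaw -44.2 z 0.2719 tilt [0.002 0.003] F [-3.   2.3  0.4] T [ 0.33  0.51 -0.01] t 39.05
```

{"api": "jog_arm", "payload": {
  "targets": "0.35 1.36 0.09 0 0 0 7.5;0.35 1.36 0.09 0 0 0 7.5;0.35 1.36 0.09 0 0 0 7.5;0.35 1.36 0.09 0 0 0 7"
}}

```text
clock: 39.55
ee_pos: [0.6273, 0.1779, 0.2719]
orientation: [-2.492, 1.903, 0.004]
ft_force: [-0.9, 3.5, -1.5]
gripper_width: 0.0277
```

```bash
python3 arc.py
```

```text
theta 17.1 r 0.1039 yaw -74.7 z 0.2719 tilt [0.002 0.006] F [-0.9  3.5 -1.5] T [ 0.51  0.1  -0.03] t 39.55
```

{"api": "jog_arm", "payload": {
  "targets": "0.35 1.36 0.09 0 0 0 7.2;0.35 1.36 0.09 0 0 0 7.2;0.35 1 0.05 0 0 0 5;0.35 0.3 0 0 0 0 1"
}}

```text
clock: 40.05
ee_pos: [0.6315, 0.1384, 0.2719]
orientation: [-2.098, 2.325, 0.007]
ft_force: [0.6, 2.4, -2.0]
gripper_width: 0.0278
```

```bash
python3 arc.py
```

```text
theta -4.9 r 0.1039 yaw -95.9 z 0.2719 tilt [0.005 0.01 ] F [ 0.6  2.4 -2. ] T [ 0.37 -0.05 -0.03] t 40.05
```

{"api": "jog_arm", "payload": {
  "targets": "0.35 0.4 0 0 0 0 0;0.35 0.3 0 0 0 0 0"
}}

```text
clock: 40.3
ee_pos: [0.6312, 0.1318, 0.272]
orientation: [-2.1, 2.321, 0.006]
ft_force: [1.3, 2.1, -1.2]
gripper_width: 0.0281
```

```bash
python3 arc.py
```

```text
theta -8.5 r 0.1043 yaw -95.7 z 0.272 tilt [0.006 0.011] F [ 1.3  2.1 -1.2] T [ 0.35 -0.25 -0.02] t 40.3
```

{"api": "jog_arm", "payload": {
  "targets": "0.35 0.3 0 0 0 0 0;0.35 0.3 0 0 0 0 0"
}}

```text
clock: 40.55
ee_pos: [0.6309, 0.1286, 0.2721]
orientation: [-2.096, 2.317, 0.011]
ft_force: [2.1, 21.8, -6.7]
gripper_width: 0.0278
```

```bash
python3 arc.py
```

```text
theta -10.3 r 0.1045 yaw -95.7 z 0.2721 tilt [0.008 0.017] F [ 2.1 21.8 -6.7] T [ 3.34 -0.3   0.  ] t 40.55
```

{"api": "jog_arm", "payload": {
  "targets": "0.35 -0.4 0 0 0 0 0;0.35 -0.2 0 0 0 0 0;0.35 0 0 -4 0 0 0;0.35 0 0 -6 0 0 0;0.35 0 4.5 -5 0 0 0;0.35 0 4.5 0 0 0 0;0.35 0 0 0 0 0 0"
}}

```text
clock: 41.42
ee_pos: [0.5412, 0.1392, 0.4226]
orientation: [-2.102, 2.319, 0.011]
ft_force: [0.1, 0.5, 0.1]
gripper_width: 0.0282
```

```bash
python3 - <<'E'
from h import *
s=sense();c=capture("wrist");cv2.imwrite("pics/w27.png",c["color"]);print(s["ee_pos"],s["orientation"],s["clock"])
P=cloud(c,s);X,Y,Z=P[...,0],P[...,1],P[...,2];r=np.hypot(X-.528,Y-.1473)
m=(Z>.117)&(Z<.126)&(abs(r-.104)<.015)
k,l,st,ce=cv2.connectedComponentsWithStats(m.astype(np.uint8))
for i in range(1,k):
    if st[i,4]>20:q=P[l==i].mean(0);print("post",st[i,4],ce[i].round(),q.round(4),np.degrees(np.arctan2(q[1]-.1473,q[0]-.528)))
m=(Z>.047)&(Z<.06)&(r>.1)&(r<.135)&(abs(Y-.147)<.04)
k,l,st,ce=cv2.connectedComponentsWithStats(m.astype(np.uint8))
for i in range(1,k):
    if st[i,4]>30:q=P[l==i].mean(0);print("ptr",st[i,4],q.round(4),np.degrees(np.arctan2(q[1]-.1473,q[0]-.528)))
m=(Z>.075)&(Z<.09)&(Y>.31)&(Y<.42)&(X<.6)&(X>.5);q=P[m][:,:2]
if len(q)>50:
    vx,vy,x0,y0=cv2.fitLine(q.astype(np.float32),cv2.DIST_L2,0,.01,.01).ravel();print(len(q),"handle",np.degrees(np.arctan2(vy,vx)),x0,y0)
E
```

```text
[0.54122359 0.13922661 0.42258201] [-2.10244594  2.31903152  0.01106749] 41.425
post 404 [311. 114.] [0.6315 0.1373 0.1223] -5.536950827634596
post 270 [314. 368.] [0.4263 0.1566 0.1217] 174.80028081862577
ptr 150 [0.6524 0.1352 0.0529] -5.562888738716652
1562 handle 84.58067 0.5483918 0.3502887
```

View pics/w27.png

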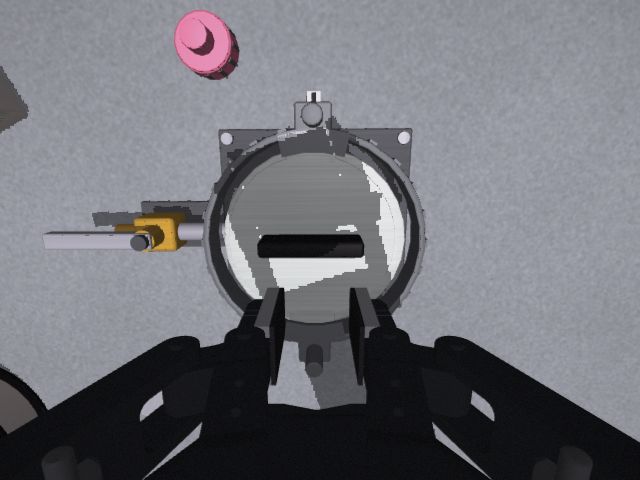

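```bash
python3 go.py .550 .371 .30 -5.4
```

```text
pos [0.543  0.1393 0.4232] yaw -95.6 j6 1.89 t 41.48 w 0.0276 F [0.7 0.5 0.3]
shift now-frame cm [-22.95   1.64  12.63]  target-frame cm [ -1.48 -23.13  12.32]  turn deg [ -0.9   0.4 -90.2]
```

{"api": "jog_arm", "payload": {
  "targets": "0.35 0 0 0 0 0 -10;0.35 0 0 0 0 0 -10;0.35 0 0 0 0 0 -10;0.35 0 0 0 0 0 -10;0.35 0 0 0 0 0 -10;0.35 0 0 0 0 0 -10;0.35 0 0 0 0 0 -10;0.35 0 0 0 0 0 -10;0.35 0 0 0 0 0 -9;0.35 -0.4 -5.8 0 0 0 0;0.35 -0.4 -5.8 0 0 0 0;0.35 -0.4 -5.8 0 0 0 0"
}}

```text
clock: 42.98
ee_pos: [0.5578, 0.3108, 0.4201]
orientation: [-3.133, 0.114, -0.012]
ft_force: [1.2, -1.2, -0.5]
gripper_width: 0.0276
```

```bash
python3 go.py .550 .371 .30 -5.4
```

```text
pos [0.5578 0.3108 0.4201] yaw -4.2 j6 0.56 t 42.98 w 0.0276 F [ 1.2 -1.2 -0.5]
shift now-frame cm [-1.3  -5.86 12.05]  target-frame cm [-1.34 -5.92 12.01]  turn deg [-0.4 -0.4  1.2]
```

{"api": "jog_arm", "payload": {
  "targets": "0.35 -1.1 -4.5 3 0 0 1.2;0.35 0 -0.5 5 0 0 0;0.35 0 0 2 0 0 0;0.35 0 0 0 0 0 0"
}}

```text
clock: 43.48
ee_pos: [0.5552, 0.3684, 0.3167]
orientation: [-3.13, 0.142, -0.017]
ft_force: [0.6, -0.5, -0.0]
gripper_width: 0.0279
```

```bash
python3 go.py .550 .371 .232 -5.4; python3 - <<'E'
from h import *
s=sense();c=capture("wrist");cv2.imwrite("pics/w28.png",c["color"])
P=cloud(c,s);X,Y,Z=P[...,0],P[...,1],P[...,2]
m=(Z>.076)&(Z<.088)&(Y>.32)&(Y<.42)&(X<.6)&(X>.5);q=P[m][:,:2]
vx,vy,x0,y0=cv2.fitLine(q.astype(np.float32),cv2.DIST_L2,0,.01,.01).ravel();print(len(q),"handle",np.degrees(np.arctan2(vy,vx)),x0,y0,"x@.371",x0+(0.371-y0)*vx/vy)
E
```

```text
pos [0.5552 0.3684 0.3167] yaw -5.2 j6 0.66 t 43.48 w 0.0279 F [ 0.6 -0.5 -0. ]
shift now-frame cm [-0.63 -0.14  8.47]  target-frame cm [-0.54 -0.21  8.47]  turn deg [-0.5 -0.6  0.2]
2738 handle 84.201996 0.54780734 0.35783622 x@.371 0.54914397
```

View pics/w28.png

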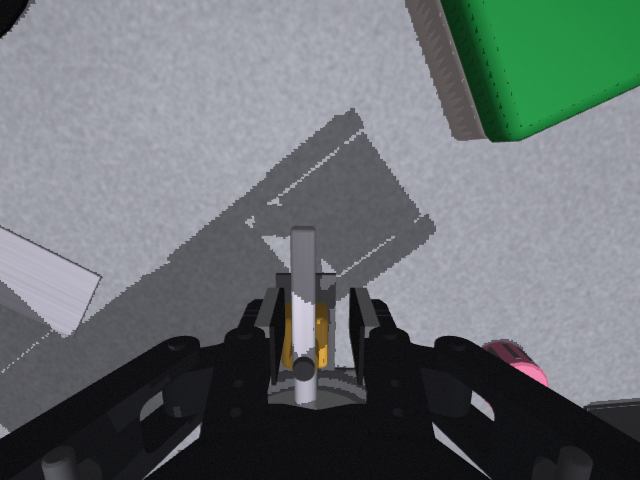

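{"api": "jog_arm", "payload": {
  "targets": "0.25 -0.6 -0.2 1 -0.5 -0.6 0.2;0.25 0 0 2 0 0 0;0.25 0 0 0 0 0 0"
}}

```text
clock: 43.9
ee_pos: [0.551, 0.3702, 0.2895]
orientation: [-3.135, 0.152, -0.007]
ft_force: [0.9, -0.9, -0.6]
gripper_width: 0.0322
```

```bash
python3 go.py .549 .371 .232 -5.4
```

```text
pos [0.551  0.3702 0.2895] yaw -5.6 j6 0.67 t 43.9 w 0.0322 F [ 0.9 -0.9 -0.6]
shift now-frame cm [-0.24 -0.04  5.75]  target-frame cm [-0.21 -0.06  5.75]  turn deg [-0.2 -0.3 -0.2]
```

{"api": "jog_arm", "payload": {
  "targets": "0.25 -0.2 0 2 0 -0.3 0;0.25 0 0 2 0 0 0;0.25 0 0 1.5 0 0 0;0.25 0 0 0 0 0 0"
}}

```text
clock: 44.4
ee_pos: [0.5489, 0.3704, 0.2303]
orientation: [-3.135, 0.152, 0.002]
ft_force: [-0.3, 0.3, -0.0]
gripper_width: 0.0319
```

```bash
python3 go.py .549 .371 .232 -5.4; python3 - <<'E'
from h import *
c=capture("wrist");cv2.imwrite("pics/w29.png",c["color"])
E
```

```text
pos [0.5489 0.3704 0.2303] yaw -5.6 j6 0.67 t 44.4 w 0.0319 F [-0.3  0.3 -0. ]
shift now-frame cm [ 0.   -0.06 -0.17]  target-frame cm [ 0.   -0.06 -0.17]  turn deg [-0.2  0.1 -0.2]
```

View pics/w29.png

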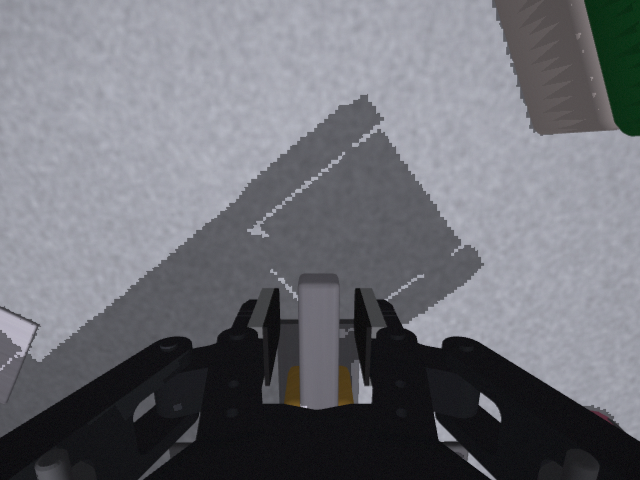

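{"api": "jog_arm", "payload": {
  "targets": "0.25 -1.22 0.1 0 0 0 -10;0.25 -1.22 0.1 0 0 0 -10;0.25 -1.22 0.1 0 0 0 -10;0.25 -1.22 0.1 0 0 0 -10"
}}

```text
clock: 44.95
ee_pos: [0.5049, 0.3596, 0.2336]
orientation: [-2.986, -0.96, -0.017]
ft_force: [2.7, -0.9, -1.7]
gripper_width: 0.0322
```

```bash
sed 's/\[.528,.1473\]/[.5432,.3015]/' arc.py > arcv.py; python3 arcv.py
```

```text
theta 123.4 r 0.0696 yaw 35.6 z 0.2336 tilt [0.009 0.009] F [ 2.7 -0.9 -1.7] T [ 0.09 -0.35  0.01] t 44.95
```

{"api": "jog_arm", "payload": {
  "targets": "0.25 -1.22 0.1 0.1 0 0 -10;0.25 -1.22 0.1 0.1 0 0 -10;0.25 -1.22 0.1 0 0 0 -10;0.25 -1.22 0.1 0 0 0 -10"
}}

```text
clock: 45.45
ee_pos: [0.4794, 0.3223, 0.235]
orientation: [-2.456, -1.955, -0.041]
ft_force: [0.1, 1.8, -0.9]
gripper_width: 0.0318
```

```bash
python3 arcv.py
```

```text
theta 161.9 r 0.0671 yaw 77.0 z 0.235 tilt [0.019 0.018] F [ 0.1  1.8 -0.9] T [ 0.44  0.02 -0.03] t 45.45
```

{"api": "jog_arm", "payload": {
  "targets": "0.25 -1 0 0.2 0 0 -6;0.25 -0.7 0 0.2 0 0 -2;0.25 -0.3 0 0 0 0 0"
}}

```text
clock: 45.82
ee_pos: [0.4772, 0.3036, 0.2334]
orientation: [2.309, 2.129, 0.052]
ft_force: [-0.5, 1.7, -1.5]
gripper_width: 0.032
```

```bash
python3 arcv.py
```

```text
theta 178.2 r 0.066 yaw 85.4 z 0.2334 tilt [0.025 0.022] F [-0.5  1.7 -1.5] T [ 0.24  0.12 -0.  ] t 45.825
```

{"api": "jog_arm", "payload": {
  "targets": "0.25 -0.4 0 0 0 0 0;0.25 -0.3 0 0 0 0 0"
}}

```text
clock: 46.08
ee_pos: [0.4769, 0.2968, 0.2338]
orientation: [2.31, 2.128, 0.055]
ft_force: [-0.8, 2.4, -0.4]
gripper_width: 0.0319
```

{"api": "jog_arm", "payload": {
  "targets": "0.25 -0.4 0 0 0 0 0;0.25 -0.3 0 0 0 0 0"
}}

```text
clock: 46.32
ee_pos: [0.4763, 0.2936, 0.2339]
orientation: [-2.31, -2.121, -0.067]
ft_force: [-3.9, 25.6, -11.0]
gripper_width: 0.0321
```

At the stop (26 N). Back off, rise and check.

{"api": "jog_arm", "payload": {
  "targets": "0.25 0.5 0 0 0 0 0;0.2 0.3 0 0 0 0 0;0.2 0 0 -4 0 0 0;0.2 0 0 -6 0 0 0;0.2 0 0 -6 0 0 0;0.2 -3 6 -5 0 0 0;0.2 -3 4 0 0 0 0;0.2 0 0 0 0 0 0"
}}

```text
clock: 47.32
ee_pos: [0.5531, 0.2336, 0.4376]
orientation: [2.313, 2.125, 0.062]
ft_force: [-0.4, 0.4, -0.1]
gripper_width: 0.0338
```

```bash
python3 - <<'E'
from h import *
s=sense();c=capture("wrist");cv2.imwrite("pics/w30.png",c["color"]);print(s["ee_pos"],s["clock"])
P=cloud(c,s);X,Y,Z=P[...,0],P[...,1],P[...,2];r=np.hypot(X-.528,Y-.1473)
m=(Z>.117)&(Z<.126)&(abs(r-.104)<.015)
k,l,st,ce=cv2.connectedComponentsWithStats(m.astype(np.uint8))
for i in range(1,k):
    if st[i,4]>20:q=P[l==i].mean(0);print("post",st[i,4],q.round(4),np.degrees(np.arctan2(q[1]-.1473,q[0]-.528)))
m=(Z>.075)&(Z<.088)&(Y>.27)&(Y<.36)&(X<.53)&(X>.44);q=P[m][:,:2]
if len(q)>50:
    vx,vy,x0,y0=cv2.fitLine(q.astype(np.float32),cv2.DIST_L2,0,.01,.01).ravel();print(len(q),"handle",np.degrees(np.arctan2(vy,vx)),x0,y0)
m=(r<.073)&(Z>.075)&(Z<.097)&(c["color"].min(-1)>60);Q=P[m]
A=np.c_[Q[:,0]-.528,Q[:,1]-.1473,np.ones(len(Q))];print("plate",np.linalg.lstsq(A,Q[:,2],rcond=None)[0])
for n in("scene","side"):cv2.imwrite(f"pics/{n}30.png",capture(n)["color"])
E
```

```text
[0.55312135 0.23356528 0.43764303] 47.325
post 469 [0.4253 0.1575 0.122 ] 174.33091716532104
post 275 [0.6304 0.1379 0.1218] -5.264280798442094
1701 handle -5.3833055 0.49048764 0.30515653
plate [0.00149304 0.00080487 0.08453661]
```

View pics/w30.png

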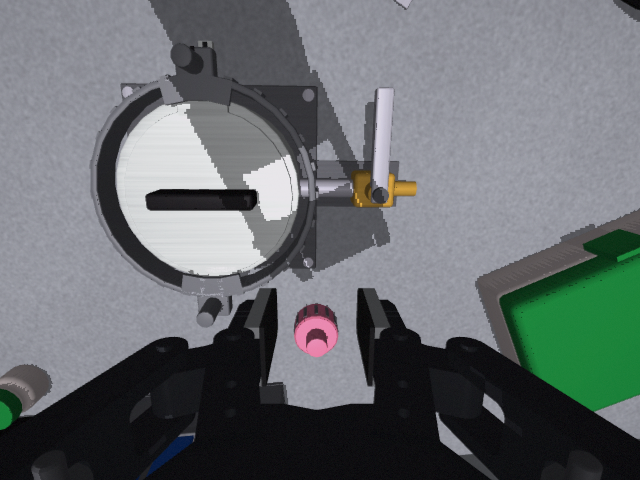

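View pics/scene30.png

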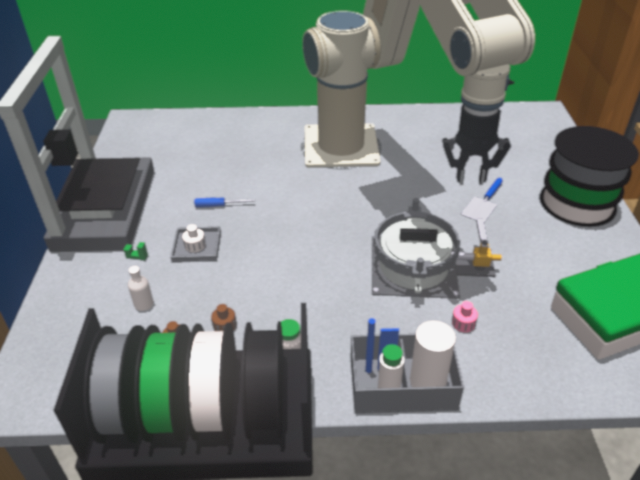

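View pics/side30.png

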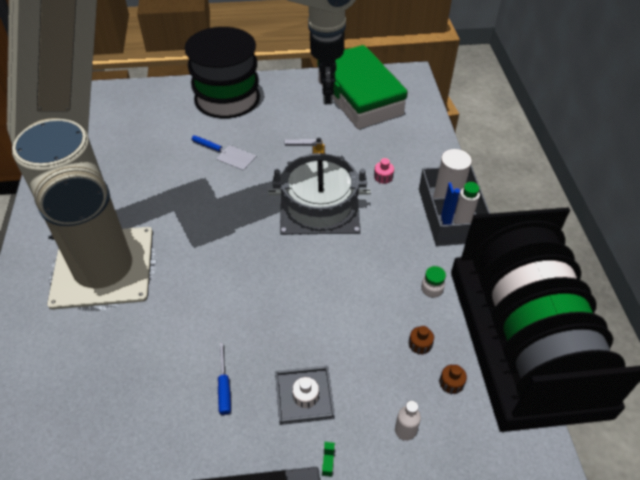

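```bash
python3 -c "
from bench import *
print(finish_job())"
```

```text
the job is handed in; nothing more can be done
None
```

The desiccant change is done in the order asked and the job is handed in at about 47 s of the 210 s; `finish_job` returned no verdict. I opened the vent to its stop and stood the used cartridge in the tray. All three white fresh cartridges went upright into the pot. I then seated the lid, turned the collar to its stop, closed the vent to its stop and backed the gripper clear.

| Check | Result |
|---|---|
| Fresh cartridges in the pot | all three upright, knob tops at 68 mm, seen just before the lid went on |
| Lid | flat, plate top at 84.5 mm (84 expected), lugs at −5.2° against marks at −5.4° |
| Collar posts | −5.3° and 174.3°, over the marks |
| Vent handle | −5.4°, which is closed |
| Used cartridge | upright in the tray |
| Bystanders and look-alikes | still standing or lying where they were in the last pictures |

- **Failed or conflicting checks:** One lid-centre fit, taken as the plug entered the mouth, was thrown off by the collar. I went instead by the flat plate and the grip bar's direction seen from above.
- **Forces:** The highest wrist force I saw was about 37 N, when setting the third cartridge down in the pot. The pushes against the stops reached about 22 to 37 N.

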